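Pull the hot oven's drop door down with the hook pole and holster the pole

TASK

The bread is in, so shut the hot oven: take the hook pole by its wooden handle, put its hook through the brass ring on the raised oven door and pull the door fully down with it. Then unhook the pole and slide it, butt end first, fully home into its blue holster tube and let go. Your hand and arm must not touch the hot oven or its door, and leave the bread and the other things on the table where they are.

Things in the scene. Friction and masses are not known exactly. Their poses are not given: they have to be found in the camera images.
- pole: hook pole, about 0.16 kg, lying loose on the table. Origin: centre of the underside of the handle; +x towards the hook, +z up. Handle: pale wooden bar, x -55 to 55, 24 wide (y), 30 high (z 0 to 30), red band near the butt. A dark steel rod 8 thick runs on at z = 15 to x = 141, then turns into a level nose along +y ending in a 12 mm ball at y = 44. Centre of mass x = 10; grasp across at x = 35
- nose (a point): middle of the hook's nose, at (141, 24, 15) mm in the pole's frame; the nose runs from the rod (y = 0) to the ball (y = 44)
- butt (a point): centre of the handle's butt face, at (-55, 0, 15) mm in the pole's frame
- oven: the hot countertop oven, fixed: white body, black iron front, 340 deep (x) x 400 wide (y) x 370 high, with a flue stub on top. Origin: centre of its underside; its front (mouth, door, ring) is the -x face at x = -170 mm. The iron door guides at y = -158 and +158 stand out to x = -192
- ring (a point): centre of the brass ring on the door's front, moving with the door; axes as the oven's. It stands edge-on to the door (in the oven's x-z plane, hole along the oven's y): opening 44 in diameter, bar 8 thick, centre 44 out from the door face, a stem behind. Pole pointing squarely at the oven (its +x along the oven's +x): start with the nose beside the ring on the oven's -y side, move to +y
- oven_door (a joint): drop of the oven door in m: 0 = fully raised, 0.130 = fully down against its stop (closed). The black door, 300 wide, 155 high, slides straight down in front of the mouth and stays where it is left; pulling it down takes 2 to 3 N. The ring's centre is 265 mm above the table at 0 and 135 mm at 0.130
- holster: blue holster, fixed. Origin: underside of its base plate (x -55 to 95, 100 wide, 8 high). A level square tube lies along x: mouth at x = 20 facing +x, flare to x = 30, end wall at x = -25, inside 28 wide and 34 high, floor at z = 40, top at z = 78. A tongue 14 wide runs on from the floor to x = 75. Pole goes in level, its +x along holster +x; home: pole origin at (30, 0, 40)
- tube_end (a point): where the butt's centre is when the pole is home: on the end wall inside the tube, at (-25, 0, 55) mm in the holster's frame; axes parallel to the holster's
- tin_loaf: dark tin loaf 160 x 90 x 85; bystander, origin at the centre of its underside; leave it alone
- roll_a: round bread roll, 84 across, 50 high; bystander, origin at the centre of its underside; leave it alone
- roll_b: round bread roll, 80 across, 48 high; bystander, origin at the centre of its underside; leave it alone
- cup_stack: stack of white paper cups, 72 across, 126 high; bystander, origin at the centre of its underside; leave it alone
- carton: red and white drinks carton 70 x 70 x 152; bystander, origin at the centre of its underside; leave it alone
- scraper: dough scraper lying flat, 128 x 84, 22 high; bystander, origin at the centre of its underside; leave it alone
There are look-alikes about, which are no part of the job. What is shaped like the pole but green is not meant.

How it is judged:
By the outcome, as a careful person would: the job done as asked, in the order asked, and still so for the second after the job is handed in, with the robot touching nothing.
It also fails if it takes over 59 s, if anything falls off the work surface, if the arm or the gripper's body presses on something with over 40 N, if the wrist force passes 120 N, or if a joint passes its speed limit or range.

ROBOT

A 6-joint arm with a two-finger parallel gripper is mounted at the origin on the work surface. World frame = base frame: x ahead of the robot, y to its left, z up, the work surface at z = 0. Lengths are in m, angles in rad, forces in N, time in s.
With the tool pointing down it reaches from about 0.375 to 0.9 m from the base axis. Payload 3.1 kg.
Tool frame: the origin (TCP) lies at the very end of the fingers, on their centre line; the grasp point (between the pads) lies 19 mm behind it; y points along the fingers, x is the direction in which the jaws open and shut, and the axes are right-handed (so a half turn about y gives the same grasp; the last joint's range is limited). The gripper opens to 87 mm and grips with 3 to 60 N. Pads are 19 mm wide; open, the fingers measure 117 mm over their backs; the gripper's body (75 mm by 190 mm) begins 51 mm behind the grasp point.
Start: joints at [-1.359, 0.527, 1.433, -0, 1.181, -0.178], TCP at [0.238, -0.578, 0.191] pointing down, gripper open.
Joint ranges: [-3.08, 3.08], [-0.75, 2.2], [0.22, 2.44], [-1.43, 4.57], [0, 2.65], [-2.85, 2.85]. Speed limits (rad/s): [2.79, 2.79, 3.14, 3.14, 3.14, 3.14].

INTERFACE

Orientations are given as a unit quaternion [x, y, z, w].
In Python, from rig import robot gives the robot as it stands.
- The arm moves only by the shell command python3 -m creep 'ROWS' [FORCE]. ROWS is JSON, a list of rows, each a list of 3 entries, a list of its own where there are three numbers: the shift along the tool's x, y, z in mm, then the turn about the tool's y in rad, then the opening, from 0 (shut) to 1 (fully open). A call has 1 to 8 rows; each row shifts and turns the commanded pose from where the row before left it, along the tool's axes as they then stand; what a row does not reach is not made up. A row lasts 1/10 s, in which the tool goes at most 50 mm and 8.59 degrees, less where a joint would pass 70% of its speed; a pose out of reach is approached as far as the arm can. A call with a gripper value outside its range is refused whole. The fingers move at their own pace and stop on an object; FORCE is the grip in N (left out, the last holds). Time passes only in rows, so rows that do not move let the fingers close. It gives the time, the measured TCP pose, the force and the opening at its end, in the units of the state.
- robot.get_obs(): the state, without advancing time (a new reading comes with each control period).
- robot.camera(name): name is "scene" or "top" or "wrist"; returns a dict with "pixels" (384x512x3 uint8, red, green, blue), "fx", "fy", "cx", "cy" (pixels), "position" and "rotation" of the camera in the world. Camera axes: x right, y up, looking along -z (the intrinsics and any distortion apply to the point x, -y, -z); pixel columns grow to the right and rows downward; lengths in m; the calibration is good to about 2 mm. The wrist camera is an equidistant fisheye: a pixel r from the principal point sees the ray r / f radians off the axis. A picture is of the moment at which its call begins. There is no depth.
- robot.hand_in(): hands the job in, once; it reports no verdict.
The state is a dict: "time": time; "q": joint angles; "joint_velocities": joint speeds; "joint_torque": joint torques, N m; "position": TCP position; "tool_rot": TCP orientation; "ft_force": force on the tool from outside, world axes, zero at the start; "moment": the same for the moment, N m; "grip_width": finger opening in m.
Only numpy, scipy, OpenCV 4.12 (cv2) and the standard library are available. Lean on these libraries where they do the work, as an engineer would, in place of code of your own. Each camera call takes 0.05 s, during which the arm holds its last target.

## Working session

There is one attempt and no reset: what is moved stays moved. The work goes in short steps, Python scripts to look and compute and a shell command to move; the robot and the scene stay as the last step left them, time stands still between calls to the robot, and variables do not carry over. Pictures are saved under pics/ and viewed, and the job is handed in when it is done.

```bash
ls; mkdir -p pics; python3 - <<'E'
from rig import robot
import cv2,json
o=robot.get_obs(); print(o)
for n in ["scene","top","wrist"]:
    c=robot.camera(n); cv2.imwrite(f"pics/{n}0.png",c["pixels"][:,:,::-1]); print(n,{k:v for k,v in c.items() if k!="pixels"})
E
```

```text
pics
{'time': 0.0, 'q': array([-1.35851029e+00,  5.28471315e-01,  1.43387775e+00, -5.15405825e-05,
        1.18136395e+00, -1.78516419e-01]), 'joint_velocities': array([ 1.44071570e-03,  2.15732946e-04, -1.42155627e-05, -1.42557203e-03,
        7.48507836e-04, -3.56330491e-05]), 'joint_torque': array([-1.33608879e-03, -4.40036559e+01, -1.76592118e+01,  6.32473198e-02,
        5.81236265e-02, -1.57871523e-04]), 'position': array([ 0.23791749, -0.57710261,  0.19037633]), 'tool_rot': array([-0.58705957,  0.39394955, -0.39284819,  0.58807747]), 'ft_force': array([ 0.2583768 , -0.03946014, -0.61392756]), 'moment': array([-0.01882199,  0.02624298, -0.01185233]), 'grip_width': 0.08709152299901561}
scene {'fx': 439.01089445857735, 'fy': 439.01089445857735, 'cx': 253.14348458602356, 'cy': 189.23123309527722, 'position': array([ 1.34378761, -0.12696559,  1.40177496]), 'rotation': array([0.23348087, 0.20112008, 0.60665124, 0.73281081])}
top {'fx': 494.0655409700344, 'fy': 494.0655409700344, 'cx': 262.63360173500143, 'cy': 184.9306682323234, 'position': array([ 0.18927229, -0.00316506,  1.64860193]), 'rotation': array([-0.0618564 ,  0.06290605,  0.70812759, -0.70055116])}
wrist {'fx': 297.3186396354542, 'fy': 297.3186396354542, 'cx': 254.61729974653719, 'cy': 186.4788329609452, 'position': array([ 0.31373027, -0.54545539,  0.38417905]), 'rotation': array([-0.12508249,  0.08526384, -0.549279  ,  0.82181325])}
```

View pics/scene0.png

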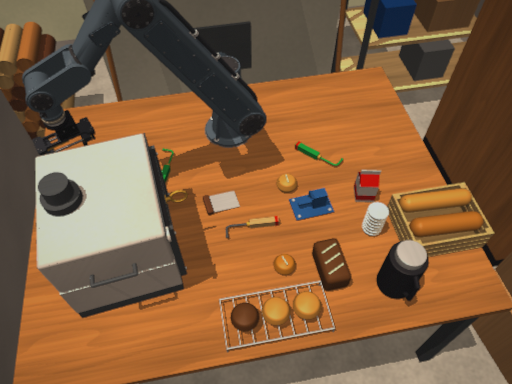

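View pics/top0.png

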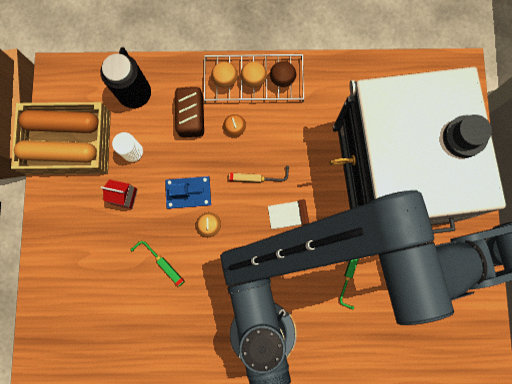

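View pics/wrist0.png

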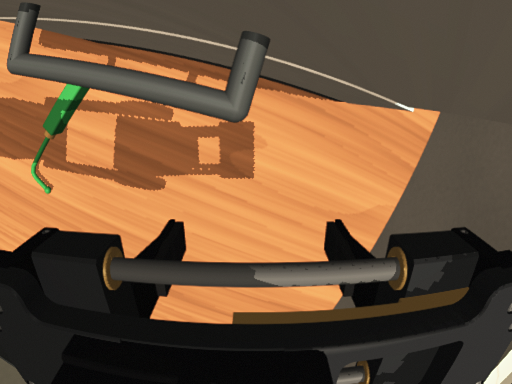

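```bash
cat > h.py <<'E'
from rig import robot
import cv2,numpy as np
from scipy.spatial.transform import Rotation as R
def cam(n):
    return robot.camera(n)
def proj(c,P,fish=False):
    P=np.atleast_2d(P); p=R.from_quat(c["rotation"]).inv().apply(P-c["position"])
    x,y,z=p[:,0],-p[:,1],-p[:,2]
    if fish:
        r=np.hypot(x,y); th=np.arctan2(r,z); s=th/np.maximum(r,1e-9)
        return np.c_[c["cx"]+c["fx"]*x*s,c["cy"]+c["fy"]*y*s]
    return np.c_[c["cx"]+c["fx"]*x/z,c["cy"]+c["fy"]*y/z]
def ray(c,uv,fish=False):
    uv=np.atleast_2d(uv).astype(float); a=(uv[:,0]-c["cx"])/c["fx"]; b=(uv[:,1]-c["cy"])/c["fy"]
    if fish:
        th=np.hypot(a,b); s=np.sin(th)/np.maximum(th,1e-9); d=np.c_[a*s,-b*s,-np.cos(th)]
    else: d=np.c_[a,-b,-np.ones_like(a)]
    return R.from_quat(c["rotation"]).apply(d)
def atz(c,uv,z,fish=False):
    d=ray(c,uv,fish); return c["position"]+d*((z-c["position"][2])/d[:,2])[:,None]
def crop(c,x0,y0,x1,y1,s,name):
    im=cv2.resize(c["pixels"][y0:y1,x0:x1,::-1],None,fx=s,fy=s,interpolation=cv2.INTER_CUBIC); cv2.imwrite("pics/"+name,im)
E
python3 - <<'E'
from h import *
t=cam("top"); s=cam("scene")
np.save("top.npy",t,allow_pickle=True); np.save("scene.npy",s,allow_pickle=True)
crop(t,160,150,300,240,5,"tc1.png")
crop(t,290,70,430,170,5,"tc2.png")
crop(s,200,170,360,290,5,"sc1.png")
crop(s,130,120,230,290,3,"sc2.png")
print(atz(t,[[228,177],[285,179],[188,192]],0.015))
E
```

```text
[[ 0.50928751  0.10916773  0.015     ]
 [ 0.50037605 -0.08268804  0.015     ]
 [ 0.45952763  0.24307342  0.015     ]]
```

View pics/tc1.png

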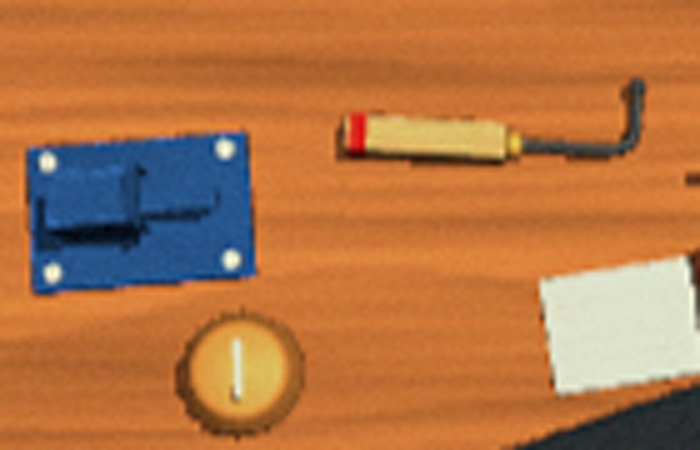

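View pics/tc2.png

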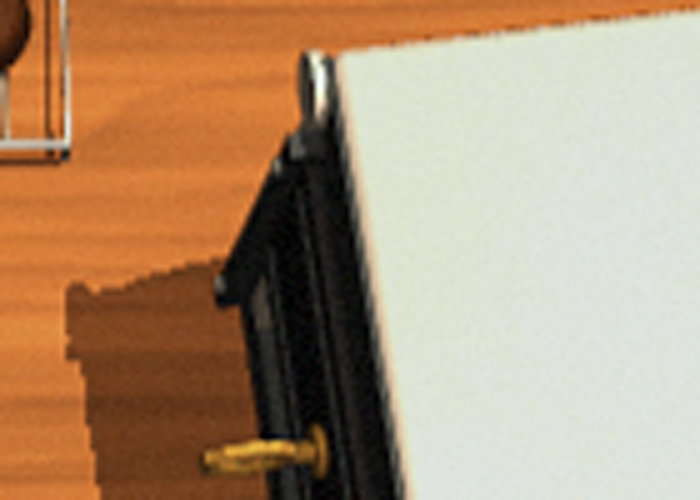

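View pics/sc1.png

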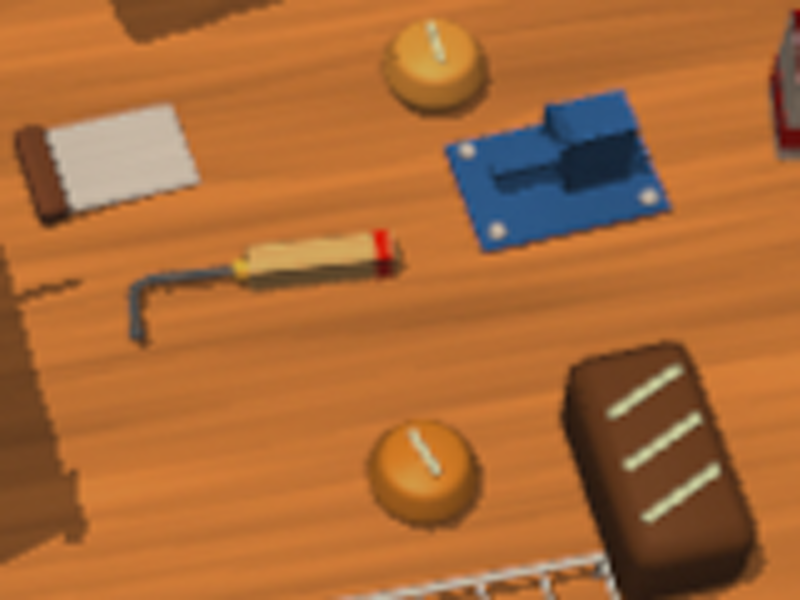

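View pics/sc2.png

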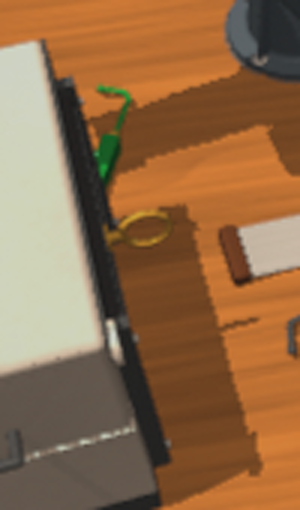

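```bash
cat > fit1.py <<'E'
from h import *
from scipy.optimize import least_squares
t=np.load("top.npy",allow_pickle=True).item(); s=np.load("scene.npy",allow_pickle=True).item()
def uc(p,x0,y0,k): p=np.array(p,float); return (p+.5)/k-.5+[x0,y0]
def fit(obs,x0):
    # obs: list (cam, local pts mm, pixels)
    def w(x,L): L=np.array(L)/1000; q=R.from_euler('z',x[2]).apply(L); return q+[x[0],x[1],0]
    def f(x): return np.concatenate([(proj(c,w(x,L))-uv).ravel() for c,L,uv in obs])
    r=least_squares(f,x0,loss='soft_l1'); return r.x,np.round(f(r.x).reshape(-1,2),1)
x,res=fit([(t,[[-55,12,30],[-55,-12,30],[55,12,30],[55,-12,30],[141,0,15],[141,42,15]],uc([[348,115],[345,157],[506,123],[504,161],[630,150],[638,85]],160,150,5)),
 (s,[[141,0,15],[141,42,15],[-55,-12,30],[55,-12,30]],uc([[141,285],[139,338],[388,231],[250,240]],200,170,5))],[.5,.05,-1.57])
print("pole",x,res.tolist())
x,res=fit([(t,[[-55,50,8],[95,50,8],[95,-50,8],[-55,-50,8]],uc([[28,150],[246,133],[256,273],[34,293]],160,150,5)),
 (s,[[95,-50,8],[95,50,8],[-55,50,8]],uc([[446,148],[487,251],[671,210]],200,170,5))],[.46,.24,-1.57])
print("holster",x,res.tolist())
# ring triangulate
a=uc([[256,458]],290,70,5); b=uc([[147,229]],130,120,3)
A=[];B=[]
for c,u in((t,a),(s,b)):
    d=ray(c,u)[0]; d/=np.linalg.norm(d); M=np.eye(3)-np.outer(d,d); A.append(M);B.append(M@c["position"])
print("ring tri",np.linalg.solve(sum(A),sum(B)), "top@.265",atz(t,a,.265),"scene@",atz(s,b,.265))
print("oven roof corners",atz(t,[[358,82],[478,68],[504,208]],.37))
E
python3 fit1.py
```

```text
pole [ 0.50550088  0.05340984 -1.60875791] [[-1.1, 0.5], [-0.8, -0.8], [0.2, -0.2], [0.4, -0.7], [0.8, -0.5], [-0.5, 0.3], [-1.8, -0.4], [-0.1, -1.2], [0.9, -1.4], [-0.9, 0.7]]
holster [ 0.46061562  0.26517885 -1.49321036] [[-0.6, -0.6], [0.1, -1.1], [0.2, 0.1], [-0.2, 0.0], [-0.6, -0.8], [-0.7, -0.1], [0.4, -0.9]]
ring tri [ 0.50549683 -0.22991706  0.25488   ] top@.265 [[ 0.50304248 -0.23161094  0.265     ]] scene@ [[ 0.51350855 -0.22571087  0.265     ]]
oven roof corners [[ 0.70024161 -0.26979976  0.37      ]
 [ 0.7372887  -0.60109117  0.37      ]
 [ 0.34968186 -0.63505058  0.37      ]]
```

```bash
python3 - <<'E'
from h import *
o=robot.get_obs(); T=R.from_quat(o["tool_rot"]); print(T.as_matrix().round(3))
w=robot.camera("wrist"); print(T.inv().apply(w["position"]-o["position"]).round(4)); print((T.inv()*R.from_quat(w["rotation"])).as_matrix().round(3))
print(o["time"])
E
```

```text
[[ 0.381 -0.     0.925]
 [-0.925  0.001  0.381]
 [-0.001 -1.     0.   ]]
[-0.0008 -0.1937  0.0822]
[[ 1.    -0.001  0.   ]
 [ 0.001  0.3   -0.954]
 [ 0.001  0.954  0.3  ]]
0.25
```

```bash
python3 -m creep '[[[0,-40,0],0,1],[[0,-45,0],0,1],[[0,-45,0],0,1],[[0,-45,0],0,1],[[0,-45,0],0,1],[[0,-40,0],0,1]]' 10; cat > go.py <<'E'
import sys
from h import *
# target TCP world x y z and tool-x yaw(deg)
o=robot.get_obs(); T=R.from_quat(o["tool_rot"]); m=T.as_matrix(); yaw=np.degrees(np.arctan2(m[1,0],m[0,0]))
x,y,z,a=map(float,sys.argv[1:5]); d=np.array([x,y,z])-o["position"]
dy=(a-yaw+180)%360-180
print("pos",o["position"].round(4),"yaw",yaw.round(2),"tool shift now mm",(T.inv().apply(d)*1000).round(1),"turn rad",round(-np.radians(dy),4),"shift after turn",((R.from_euler('z',dy,degrees=True)*T).inv().apply(d)*1000).round(1), "tilt",m[2].round(3),"t",round(o["time"],2),"F",o["ft_force"].round(1),"w",round(o["grip_width"],4))
E
python3 go.py .504 .018 .25 -2.2
```

```text
time: 0.9
position: [0.2381, -0.5777, 0.454]
tool_rot: [0.588, -0.393, 0.394, -0.587]
ft_force: [0.2, -1.1, -0.2]
grip_width: 0.0869
pos [ 0.2381 -0.5777  0.454 ] yaw -67.61 tool shift now mm [-449.8  203.1  472.9] turn rad -1.1415 shift after turn [242.5 204.3 605.5] tilt [ 0.002 -1.    -0.   ] t 0.9 F [ 0.2 -1.1 -0.2] w 0.0869
```

```bash
python3 -m creep '[[[0,0,0],-0.143,1],[[0,0,0],-0.143,1],[[0,0,0],-0.143,1],[[0,0,0],-0.143,1],[[0,0,0],-0.143,1],[[0,0,0],-0.143,1],[[0,0,0],-0.143,1],[[0,0,0],-0.14,1]]'; python3 go.py .504 .018 .25 -2.2
```

```text
time: 1.7
position: [0.2381, -0.5777, 0.4512]
tool_rot: [-0.707, 0.012, -0.012, 0.707]
ft_force: [0.1, 1.0, -0.7]
grip_width: 0.087
pos [ 0.2381 -0.5777  0.4512] yaw -1.9 tool shift now mm [246.  201.4 604.1] turn rad 0.0052 shift after turn [242.9 201.4 605.4] tilt [-0. -1.  0.] t 1.7 F [ 0.1  1.  -0.7] w 0.087
```

```bash
python3 -m creep '[[[18,0,46],0,1],[[18,0,46],0,1],[[18,0,46],0,1],[[18,0,46],0,1],[[18,0,46],0,1],[[18,0,46],0,1],[[18,0,46],0,1],[[18,0,46],0,1]]'; python3 go.py .504 .018 .25 -2.2
```

```text
time: 2.5
position: [0.3966, -0.2137, 0.4515]
tool_rot: [0.707, -0.014, 0.014, -0.707]
ft_force: [1.1, -1.1, -0.3]
grip_width: 0.0868
pos [ 0.3966 -0.2137  0.4515] yaw -2.26 tool shift now mm [ 98.1 201.5 235.8] turn rad -0.0011 shift after turn [ 98.3 201.5 235.7] tilt [ 0.001 -1.    -0.   ] t 2.5 F [ 1.1 -1.1 -0.3] w 0.0868
```

```bash
python3 -m creep '[[[20,0,45],0,1],[[20,0,45],0,1],[[20,5,45],0,1],[[20,30,45],0,1],[[18,40,45],0,1],[[0,45,10],0,1],[[0,45,0],0,1],[[0,36,0],0,1]]'; python3 go.py .504 .018 .25 -2.2; python3 - <<'E'
from h import *
w=cam("wrist"); np.save("w1.npy",w,allow_pickle=True); crop(w,0,0,512,384,1.5,"w1.png"); t=cam("top"); np.save("t1.npy",t,allow_pickle=True); crop(t,290,40,512,270,2.6,"t1.png")
E
```

```text
time: 3.3
position: [0.4953, 0.0015, 0.2602]
tool_rot: [-0.707, 0.014, -0.012, 0.707]
ft_force: [-0.7, -0.1, -0.3]
grip_width: 0.087
pos [0.4953 0.0015 0.2602] yaw -2.13 tool shift now mm [ 8.1 10.2 16.8] turn rad 0.0013 shift after turn [ 8.  10.2 16.8] tilt [-0.002 -1.     0.   ] t 3.3 F [-0.7 -0.1 -0.3] w 0.087
```

View pics/w1.png

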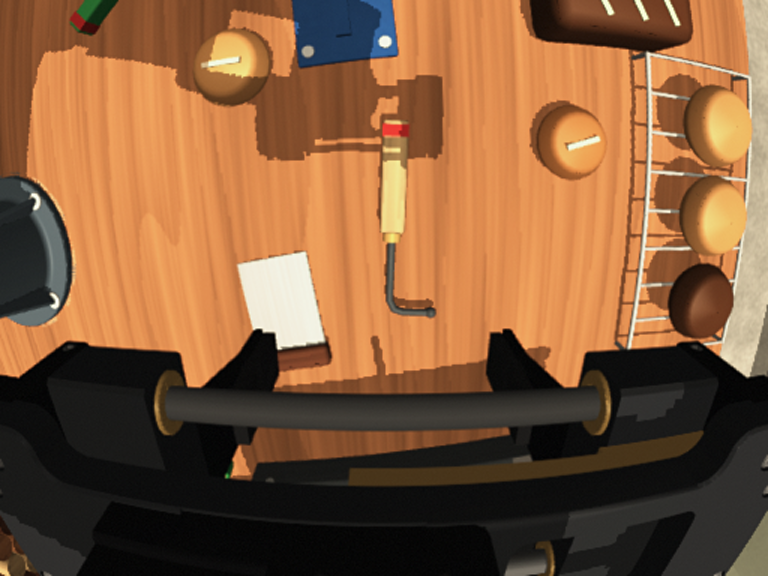

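View pics/t1.png

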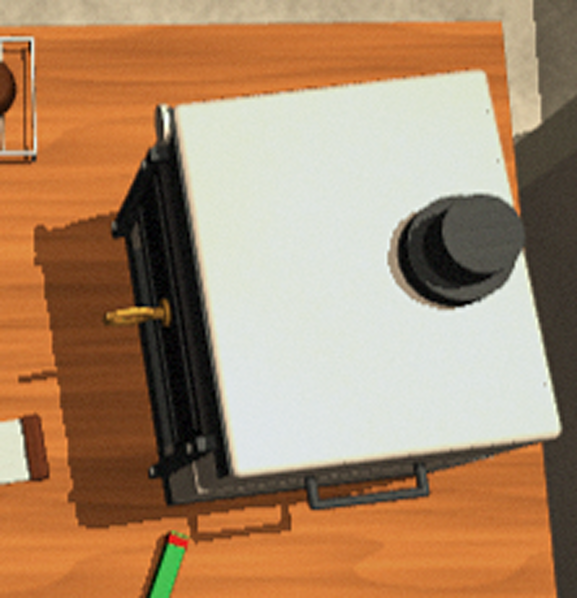

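```bash
cat >> fit1.py <<'E'
print("----")
w=np.load("w1.npy",allow_pickle=True).item(); t1=np.load("t1.npy",allow_pickle=True).item()
pw=atz(w,uc([[391,306],[431,313]],0,0,1.5),.015,True); print("wrist hook elbow/ball",pw.round(4))
pw=atz(w,uc([[381,233],[405,236],[407,121],[383,122]],0,0,1.5),.03,True); print("wrist handle top corners",pw.round(4))
rc=atz(t1,uc([[172,104],[487,71],[560,432],[232,474]],290,40,2.6),.37); print(rc.round(4))
for i,j in((0,1),(3,2),(3,0),(2,1)):
    d=rc[j]-rc[i]; print(np.hypot(*d[:2]).round(4),np.degrees(np.arctan2(d[1],d[0])).round(2))
crop(t1,325,140,365,175,16,"ring.png")
E
python3 fit1.py|sed -n '/----/,$p'
```

```text
----
wrist hook elbow/ball [[ 0.5003 -0.0816  0.015 ]
 [ 0.5426 -0.0911  0.015 ]]
wrist handle top corners [[ 4.929e-01 -3.000e-04  3.000e-02]
 [ 5.160e-01 -4.000e-03  3.000e-02]
 [ 5.210e-01  1.066e-01  3.000e-02]
 [ 4.986e-01  1.063e-01  3.000e-02]]
[[ 0.707  -0.2642  0.37  ]
 [ 0.7402 -0.5986  0.37  ]
 [ 0.3553 -0.6384  0.37  ]
 [ 0.3166 -0.3069  0.37  ]]
0.336 -84.32
0.3337 -83.34
0.3927 6.25
0.387 5.9
```

View pics/ring.png

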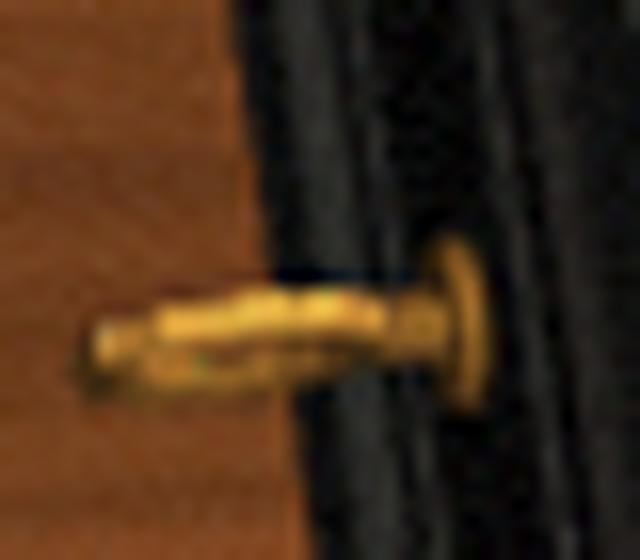

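```bash
cat > f2.py <<'E'
from fit1 import *
print("=====")
# ring upper bar end at tip (mid-height z .265) and collar at door
print(atz(t1,uc([[88,358],[462,328]],325,140,16),.265).round(4), atz(t1,uc([[88,345]],325,140,16),.27).round(4))
# combined pole fit w/ wrist weights
x,res=fit([(t,[[-55,12,30],[-55,-12,30],[55,12,30],[55,-12,30],[141,0,15],[141,42,15]],uc([[348,115],[345,157],[506,123],[504,161],[630,150],[638,85]],160,150,5)),
 (s,[[141,0,15],[141,42,15],[-55,-12,30],[55,-12,30]],uc([[141,285],[139,338],[388,231],[250,240]],200,170,5))],[.5,.05,-1.57])
H=lambda q:q
def f(x):
    L=np.array([[141,0,15],[141,44,15],[55,-12,30],[55,12,30],[-55,12,30],[-55,-12,30]])/1000
    return (proj(w,R.from_euler('z',x[2]).apply(L)+[x[0],x[1],0],True)-uc([[391,306],[431,313],[381,233],[405,236],[407,121],[383,122]],0,0,1.5)).ravel()
r=least_squares(f,x); print("pole wrist",r.x,r.fun.round(1), "both",x)
g=lambda x:x[:2]+.035*np.array([np.cos(x[2]),np.sin(x[2])]); print(g(x),g(r.x),np.degrees(r.x[2]))
E
python3 f2.py|sed -n '/=====/,$p'
```

```text
=====
[[ 0.5013 -0.2006  0.265 ]
 [ 0.5061 -0.2679  0.265 ]] [[ 0.5025 -0.2     0.27  ]]
pole wrist [ 0.50711829  0.05306122 -1.62535004] [-0.4  3.6  0.5 -0.6 -0.5  0.7  0.  -1.   0.8 -0.6 -0.4 -1.6] both [ 0.50550088  0.05340984 -1.60875791]
[0.50417255 0.01843506] [0.50520986 0.01811329] -93.1256974946193
```

```bash
python3 -m creep '[[[9,45,16],0.007,1],[[0,45,0],0,1],[[0,45,0],0,1],[[0,45,0],0,1],[[0,30,0],0,1],[[0,20,0],0,1],[[0,0,0],0,1]]'; python3 go.py .5045 .018 .003 -2.6
```

```text
time: 4.1
position: [0.5065, 0.0156, 0.0316]
tool_rot: [-0.707, 0.017, -0.016, 0.707]
ft_force: [0.3, -0.1, -0.0]
grip_width: 0.087
pos [0.5065 0.0156 0.0316] yaw -2.67 tool shift now mm [-2.1 28.6  2.3] turn rad -0.0012 shift after turn [-2.1 28.6  2.3] tilt [-0.002 -1.     0.   ] t 4.1 F [ 0.3 -0.1 -0. ] w 0.087
```

```bash
python3 -m creep '[[[-2,14,2],0,1],[[0,14,0],0,1],[[0,0,0],0,1],[[0,0,0],0,0],[[0,0,0],0,0],[[0,0,0],0,0],[[0,0,0],0,0],[[0,0,0],0,0]]' 20; python3 go.py .5045 .018 .003 -2.6;  python3 -m creep '[[[0,0,0],0,0],[[0,0,0],0,0],[[0,0,0],0,0],[[0,0,0],0,0]]' 60; python3 go.py .5045 .018 .003 -2.6
```

```text
time: 4.9
position: [0.5044, 0.018, 0.0049]
tool_rot: [0.707, -0.016, 0.016, -0.707]
ft_force: [-0.8, 0.6, -0.2]
grip_width: 0.0544
pos [0.5044 0.018  0.0049] yaw -2.63 tool shift now mm [ 0.1  1.9 -0. ] turn rad -0.0006 shift after turn [ 0.1  1.9 -0. ] tilt [ 0.001 -1.    -0.   ] t 4.9 F [-0.8  0.6 -0.2] w 0.0544
time: 5.3
position: [0.5042, 0.0181, 0.0044]
tool_rot: [-0.707, 0.016, -0.016, 0.707]
ft_force: [1.0, 0.4, 0.5]
grip_width: 0.0232
pos [0.5042 0.0181 0.0044] yaw -2.63 tool shift now mm [ 0.3  1.4 -0.1] turn rad -0.0006 shift after turn [ 0.3  1.4 -0.1] tilt [-0. -1.  0.] t 5.3 F [1.  0.4 0.5] w 0.0232
```

```bash
python3 -m creep '[[[0,-20,0],0,0],[[0,-40,0],0,0],[[0,-45,0],0,0],[[0,-45,0],-0.076,0],[[0,-45,0],-0.076,0],[[0,-40,0],0,0],[[0,-15,0],0,0],[[0,0,0],0,0]]' 60; python3 go.py .42 -.132 .2547 6.1; python3 - <<'E'
from h import *
w=cam("wrist"); np.save("w2.npy",w,allow_pickle=True); crop(w,0,0,512,384,1.5,"w2.png"); t=cam("scene"); np.save("s2.npy",t,allow_pickle=True); crop(t,100,90,300,290,3,"s2.png")
E
```

```text
time: 6.1
position: [0.5059, 0.0178, 0.2573]
tool_rot: [0.707, 0.04, -0.035, -0.706]
ft_force: [-0.1, 0.8, -0.3]
grip_width: 0.0001
pos [0.5059 0.0178 0.2573] yaw 6.08 tool shift now mm [-101.4    2.2 -139.9] turn rad -0.0003 shift after turn [-101.4    2.2 -139.8] tilt [ 0.006 -1.    -0.002] t 6.1 F [-0.1  0.8 -0.3] w 0.0001
```

View pics/w2.png

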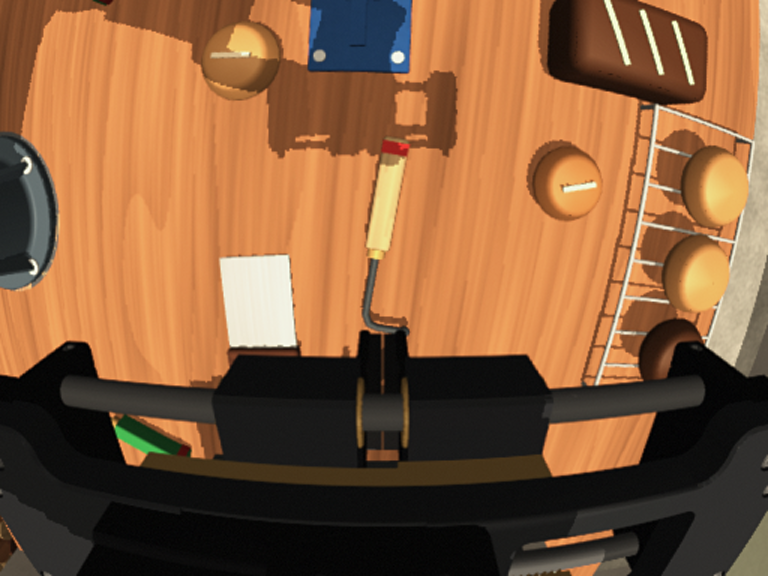

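View pics/s2.png

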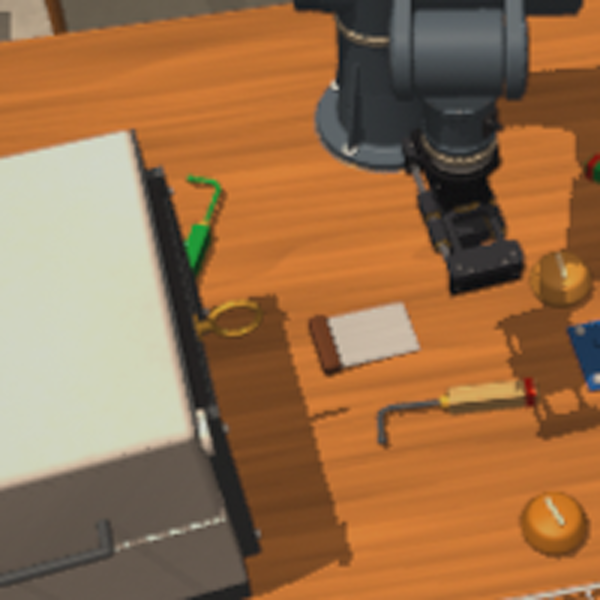

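```bash
cat > f3.py <<'E'
from fit1 import *
print("=====")
w=np.load("w2.npy",allow_pickle=True).item(); s=np.load("s2.npy",allow_pickle=True).item()
def f(x):
    L=np.array([[55,-12,30],[55,12,30],[-55,12,30],[-55,-12,30]])/1000
    L2=np.array([[141,0,15],[141,42,15],[-55,-12,30],[55,-12,30]])/1000
    W=lambda L:R.from_euler('z',x[2]).apply(L)+[x[0],x[1],0]
    return np.r_[(proj(w,W(L),True)-uc([[366,249],[390,253],[410,143],[384,139]],0,0,1.5)).ravel(),(proj(s,W(L2))-uc([[381,405],[383,442],[523,380],[442,387]],100,90,3)).ravel()]
r=least_squares(f,[.5,.05,-1.6]); x=r.x; print("pole",x,np.degrees(x[2]),r.fun.round(1)); print(x[:2]+.035*np.array([np.cos(x[2]),np.sin(x[2])]))
E
python3 f3.py|sed -n '/=====/,$p'; python3 go.py .504 .018 .004 -2.9;
```

```text
=====
pole [ 0.50790362  0.05122857 -1.62865897] -93.31528537326925 [-0.3  1.2 -0.   1.2 -0.2 -0.5  0.2 -0.7 -1.2  1.5 -0.8 -0.9  3.8 -1.1
  1.2 -0. ]
[0.50587955 0.01628714]
pos [0.5034 0.0182 0.2539] yaw 6.07 tool shift now mm [  0.8 249.9  -0.3] turn rad 0.1566 shift after turn [  0.9 249.9  -0.3] tilt [-0.001 -1.     0.   ] t 6.2 F [-0.8  0.1 -0.7] w 0.0009
```

```bash
python3 -m creep '[[[0,0,0],0.078,1],[[0,30,0],0.078,1],[[0,40,0],0,1],[[0,45,0],0,1],[[0,45,0],0,1],[[0,30,0],0,1],[[0,20,0],0,1],[[0,0,0],0,1]]' 60; python3 go.py .5045 .0175 .003 -2.9
```

```text
time: 7.0
position: [0.4997, 0.0188, 0.0402]
tool_rot: [-0.706, 0.022, -0.014, 0.708]
ft_force: [-0.1, -0.6, 0.0]
grip_width: 0.0565
pos [0.4997 0.0188 0.0402] yaw -2.88 tool shift now mm [ 5.3 37.1 -1.1] turn rad 0.0004 shift after turn [ 5.3 37.1 -1.1] tilt [-0.011 -1.     0.002] t 7.0 F [-0.1 -0.6  0. ] w 0.0565
```

```bash
python3 -m creep '[[[0,0,0],0,1],[[0,0,0],0,1],[[0,0,0],0,1]]'; python3 go.py .5045 .0175 .003 -2.9
```

```text
time: 7.3
position: [0.505, 0.018, 0.0456]
tool_rot: [0.707, -0.017, 0.018, -0.707]
ft_force: [-0.2, 0.9, -0.1]
grip_width: 0.08
pos [0.505  0.018  0.0456] yaw -2.86 tool shift now mm [-0.6 42.5 -0.5] turn rad 0.0006 shift after turn [-0.6 42.5 -0.5] tilt [ 0.002 -1.    -0.   ] t 7.3 F [-0.2  0.9 -0.1] w 0.08
```

```bash
python3 -m creep '[[[0,20,0],0,1],[[0,15,0],0,1],[[0,7,0],0,1],[[0,0,0],0,0],[[0,0,0],0,0],[[0,0,0],0,0],[[0,0,0],0,0],[[0,0,0],0,0]]' 60; python3 -m creep '[[[0,0,0],0,0],[[0,0,0],0,0],[[0,0,0],0,0],[[0,0,0],0,0],[[0,0,0],0,0],[[0,0,0],0,0],[[0,0,0],0,0],[[0,0,0],0,0]]' 60; python3 go.py .5045 .018 .003 -2.6;  python3 -m creep '[[[0,0,0],0,0],[[0,0,0],0,0]]' 60;python3 go.py .5045 .018 .003 -2.6
```

```text
time: 8.1
position: [0.5046, 0.018, 0.003]
tool_rot: [0.707, -0.017, 0.018, -0.707]
ft_force: [-0.0, 0.3, -0.4]
grip_width: 0.0549
time: 8.9
position: [0.5042, 0.0181, 0.0025]
tool_rot: [0.707, -0.018, 0.018, -0.707]
ft_force: [-0.1, -0.2, 0.4]
grip_width: 0.0012
pos [0.5042 0.0181 0.0025] yaw -2.86 tool shift now mm [ 0.3 -0.5 -0. ] turn rad -0.0046 shift after turn [ 0.3 -0.5 -0.1] tilt [-0. -1. -0.] t 8.9 F [-0.1 -0.2  0.4] w 0.0012
time: 9.1
position: [0.5042, 0.0181, 0.0025]
tool_rot: [-0.707, 0.018, -0.018, 0.707]
ft_force: [0.4, -0.6, 0.6]
grip_width: 0.0005
pos [0.5042 0.0181 0.0025] yaw -2.87 tool shift now mm [ 0.3 -0.5 -0.1] turn rad -0.0046 shift after turn [ 0.3 -0.5 -0.1] tilt [ 0. -1.  0.] t 9.1 F [ 0.4 -0.6  0.6] w 0.0005
```

```bash
python3 - <<'E'
from h import *
w=cam("wrist"); np.save("w3.npy",w,allow_pickle=True); crop(w,0,0,512,384,1.5,"w3.png"); t=cam("scene"); np.save("s3.npy",t,allow_pickle=True); crop(t,150,120,350,280,4,"s3.png")
o=robot.get_obs(); print(proj(w,[o["position"]],True)*1.5,proj(t,[o["position"]])*4-[600,480])
E
```

```text
[[383.62711285 325.40291911]] [[417.90847742 416.90047723]]
```

View pics/w3.png

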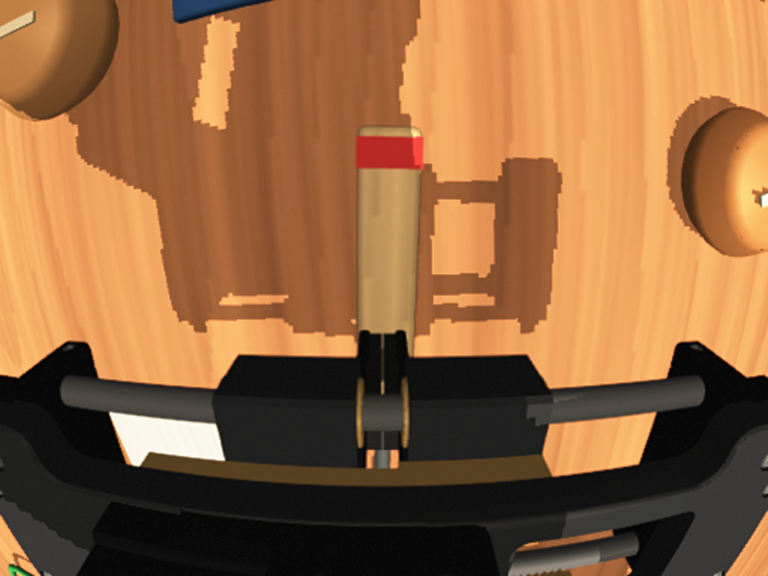

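View pics/s3.png

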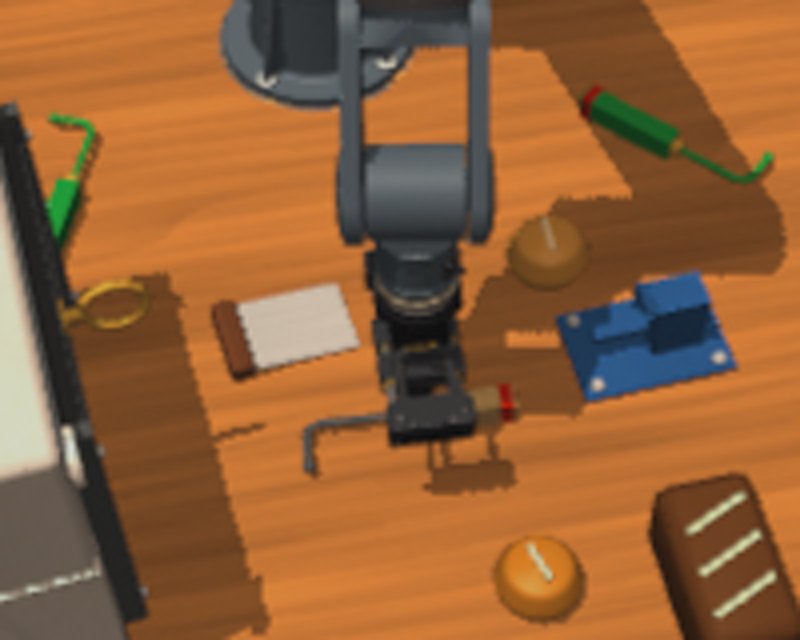

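```bash
python3 - <<'E'
from h import *
s=np.load("s2.npy",allow_pickle=True).item()
for z in (.2547,.275,.30,.35): print(z,(proj(s,[[.5042,.018,z]])-[100,90])*3)
s=np.load("s3.npy",allow_pickle=True).item(); crop(s,220,190,290,250,10,"s3b.png")
for z in (.0025,.03,.06,.1,.15): print(z,(proj(s,[[.5042,.018,z]])-[220,190])*10)
E
```

```text
0.2547 [[461.26653852 281.40397074]]
0.275 [[461.07054014 270.11709324]]
0.3 [[460.8227999  255.85057833]]
0.35 [[460.30504666 226.03493622]]
0.0025 [[344.5746914  342.24590965]]
0.03 [[343.89576906 303.14908939]]
0.06 [[343.1333813  259.24578052]]
0.1 [[342.07977387 198.57212482]]
0.15 [[340.6993266  119.07687831]]
```

View pics/s3b.png

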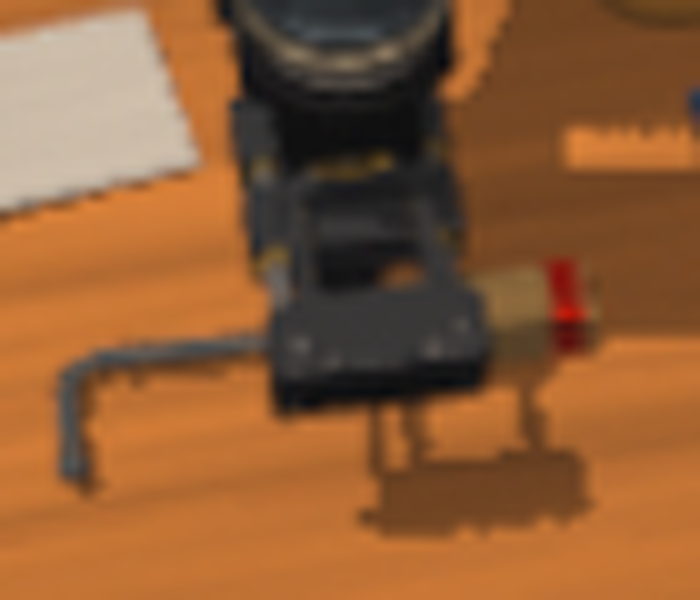

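```bash
python3 - <<'E'
from h import *
w=np.load("w3.npy",allow_pickle=True).item(); o=robot.get_obs()
for h in (0,.01,.02,.03,.05,.07):
    for zt in (-.0095,0,.0095): print(h,zt,(proj(w,[o["position"]+[0.0005,zt,h]],True)*1.5).round(0))
w=np.load("w1.npy",allow_pickle=True).item()
p=np.array([.4953,.0015,.2602]); 
for h in (0,.02,.03,.05):
    for x in (-.0435,.0435): print(h,x,(proj(w,[p+[x,0,h]],True)*1.5).round(0))
w=np.load("w3.npy",allow_pickle=True).item()
print(atz(w,(np.array([[359,130],[422,130],[357,330],[416,330]])+.5)/1.5-.5,.03,True))
E
```

```text
0 -0.0095 [[386. 343.]]
0 0 [[385. 325.]]
0 0.0095 [[384. 307.]]
0.01 -0.0095 [[386. 353.]]
0.01 0 [[385. 334.]]
0.01 0.0095 [[384. 315.]]
0.02 -0.0095 [[386. 363.]]
0.02 0 [[385. 344.]]
0.02 0.0095 [[384. 323.]]
0.03 -0.0095 [[386. 374.]]
0.03 0 [[385. 354.]]
0.03 0.0095 [[384. 333.]]
0.05 -0.0095 [[387. 400.]]
0.05 0 [[385. 379.]]
0.05 0.0095 [[384. 356.]]
0.07 -0.0095 [[387. 431.]]
0.07 0 [[386. 409.]]
0.07 0.0095 [[384. 384.]]
0 -0.0435 [[293. 328.]]
0 0.0435 [[475. 322.]]
0.02 -0.0435 [[284. 346.]]
0.02 0.0435 [[483. 339.]]
0.03 -0.0435 [[280. 356.]]
0.03 0.0435 [[488. 350.]]
0.05 -0.0435 [[269. 380.]]
0.05 0.0435 [[499. 373.]]
[[0.4992811  0.10716452 0.03      ]
 [0.52235154 0.10613446 0.03      ]
 [0.49367703 0.0284611  0.03      ]
 [0.51766977 0.02727309 0.03      ]]
```

```bash
python3 -m creep '[[[0,-10,0],0,1],[[0,0,0],0,1],[[0,0,0],0,1],[[0,0,0],0,1],[[0,0,0],0,1],[[0,0,0],0,1],[[0,0,0],0,1],[[0,0,0],0,1]]' 60; python3 -m creep '[[[0,0,0],0,1],[[0,0,0],0,1],[[0,0,0],0,1],[[0,0,0],0,1],[[0,5,0],0,1],[[0,5,0],0,1]]' 60; python3 - <<'E'
from h import *
w=cam("wrist"); np.save("w4.npy",w,allow_pickle=True); crop(w,0,0,512,384,1.5,"w4.png")
E
python3 go.py .5045 .0175 -.024 -2.9
```

```text
time: 10.0
position: [0.5041, 0.0181, 0.0124]
tool_rot: [-0.707, 0.018, -0.018, 0.707]
ft_force: [-0.8, -0.1, -0.7]
grip_width: 0.0564
time: 10.6
position: [0.5044, 0.018, 0.0023]
tool_rot: [0.707, -0.018, 0.018, -0.707]
ft_force: [0.1, 0.5, -0.4]
grip_width: 0.0868
pos [0.5037 0.0182 0.0015] yaw -2.87 tool shift now mm [ 0.9 25.5 -0.6] turn rad 0.0006 shift after turn [ 0.9 25.5 -0.6] tilt [-0.001 -1.     0.   ] t 10.65 F [ 0.4 -0.3 -0.2] w 0.0873
```

View pics/w4.png

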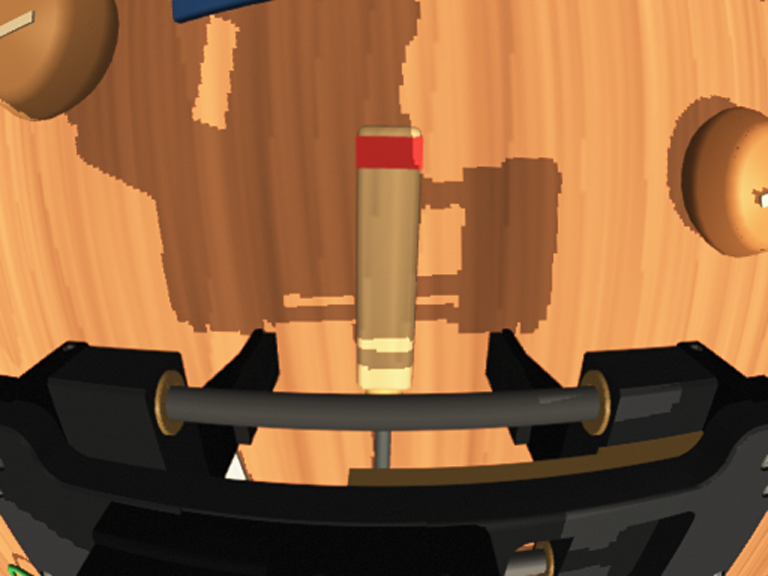

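```bash
python3 -m creep '[[[0,5,0],0,1],[[0,5,0],0,1],[[0,0,0],0,1]]' 60; python3 go.py .5045 .0175 -.024 -2.9; python3 -m creep '[[[0,4,0],0,1],[[0,4,0],0,1],[[0,0,0],0,1]]' 60; python3 go.py .5045 .0175 -.024 -2.9
```

```text
time: 10.95
position: [0.5036, 0.0181, -0.0083]
tool_rot: [-0.707, 0.018, -0.017, 0.707]
ft_force: [-0.2, 0.1, 0.1]
grip_width: 0.0866
pos [ 0.5036  0.0181 -0.0083] yaw -2.87 tool shift now mm [ 0.9 15.7 -0.6] turn rad 0.0006 shift after turn [ 0.9 15.7 -0.6] tilt [-0.002 -1.     0.   ] t 10.95 F [-0.2  0.1  0.1] w 0.0866
time: 11.25
position: [0.5039, 0.0181, -0.016]
tool_rot: [-0.707, 0.018, -0.017, 0.707]
ft_force: [0.2, -0.8, -0.3]
grip_width: 0.0869
pos [ 0.5039  0.0181 -0.016 ] yaw -2.87 tool shift now mm [ 0.6  8.  -0.6] turn rad 0.0006 shift after turn [ 0.6  8.  -0.6] tilt [-0.001 -1.     0.   ] t 11.25 F [ 0.2 -0.8 -0.3] w 0.0869
```

```bash
python3 -m creep '[[[0,3,0],0,1],[[0,3,0],0,1],[[0,2,0],0,1],[[0,0,0],0,1]]' 60;  python3 -m creep '[[[0,1,0],0,1],[[0,0,0],0,1]]' 60; python3 go.py .5045 .0175 -.024 -2.9
```

```text
time: 11.65
position: [0.504, 0.0181, -0.0238]
tool_rot: [-0.707, 0.018, -0.018, 0.707]
ft_force: [-1.0, -0.5, 1.3]
grip_width: 0.0871
time: 11.85
position: [0.5042, 0.0181, -0.0245]
tool_rot: [-0.707, 0.018, -0.018, 0.707]
ft_force: [0.1, 0.5, -0.3]
grip_width: 0.0872
pos [ 0.5042  0.0181 -0.0245] yaw -2.87 tool shift now mm [ 0.3 -0.5 -0.6] turn rad 0.0006 shift after turn [ 0.3 -0.5 -0.6] tilt [-0. -1.  0.] t 11.85 F [ 0.1  0.5 -0.3] w 0.0872
```

```bash
python3 -m creep '[[[0,0,0],0,0],[[0,0,0],0,0],[[0,0,0],0,0],[[0,0,0],0,0],[[0,0,0],0,0],[[0,0,0],0,0],[[0,0,0],0,0],[[0,0,0],0,0]]' 60; python3 -m creep '[[[0,0,0],0,0],[[0,0,0],0,0],[[0,0,0],0,0],[[0,0,0],0,0],[[0,0,0],0,0],[[0,0,0],0,0]]' 60; python3 go.py .5045 .0175 -.024 -2.9
```

```text
time: 12.65
position: [0.5042, 0.0181, -0.0245]
tool_rot: [-0.707, 0.018, -0.018, 0.707]
ft_force: [-0.3, -0.3, -0.4]
grip_width: 0.0305
time: 13.25
position: [0.5044, 0.018, -0.0245]
tool_rot: [0.707, -0.018, 0.018, -0.707]
ft_force: [0.8, 0.3, 0.3]
grip_width: 0.0232
pos [ 0.5044  0.018  -0.0245] yaw -2.87 tool shift now mm [ 0.1 -0.5 -0.5] turn rad 0.0006 shift after turn [ 0.1 -0.5 -0.5] tilt [ 0. -1. -0.] t 13.25 F [0.8 0.3 0.3] w 0.0232
```

```bash
python3 -m creep '[[[0,-15,0],0,0],[[0,-40,0],0,0],[[0,-45,0],0,0],[[0,-45,0],-0.078,0],[[0,-45,0],-0.078,0],[[0,-40,0],0,0],[[0,-20,0],0,0],[[0,0,0],0,0]]' 60; python3 go.py .42 -.132 .2255 6.1; python3 - <<'E'
from h import *
w=cam("wrist"); np.save("w5.npy",w,allow_pickle=True); crop(w,0,0,512,384,1.5,"w5.png"); t=cam("scene"); np.save("s5.npy",t,allow_pickle=True); crop(t,130,90,300,240,4,"s5.png")
E
```

```text
time: 14.05
position: [0.5058, 0.0178, 0.2284]
tool_rot: [0.707, 0.04, -0.035, -0.706]
ft_force: [-0.1, -0.4, -2.4]
grip_width: 0.0238
pos [0.5058 0.0178 0.2284] yaw 6.09 tool shift now mm [-101.3    2.6 -139.9] turn rad -0.0001 shift after turn [-101.3    2.6 -139.9] tilt [ 0.006 -1.    -0.002] t 14.05 F [-0.1 -0.4 -2.4] w 0.0238
```

View pics/w5.png

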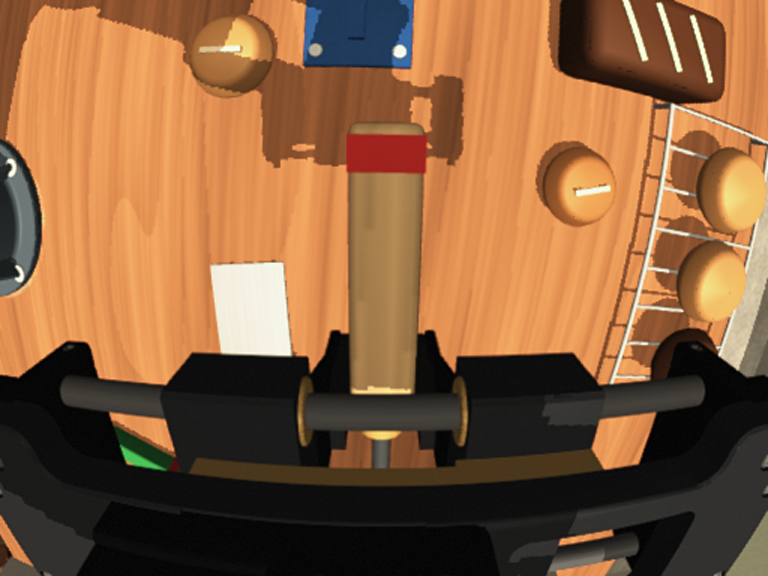

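View pics/s5.png

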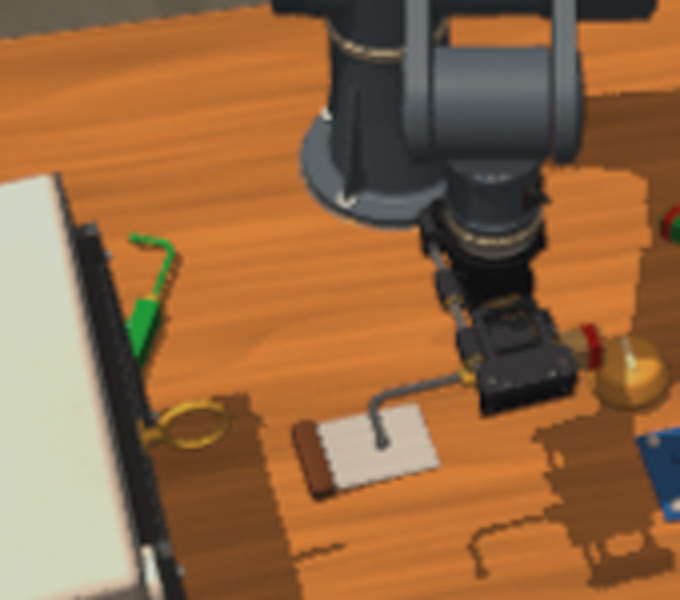

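```bash
cat > nose.py <<'E'
from h import *
def pts(o,dz=.0245,gx=.0345,pitch=0):
    T=R.from_quat(o["tool_rot"]).as_matrix(); ey=T[:,0]; ex=-T[:,2]; ez=-T[:,1]
    c=o["position"]+ez*dz
    f=lambda x,y,z: c+ex*(x/1000-gx)+ey*y/1000+ez*z/1000
    return f
E
python3 - <<'E'
from nose import *
s=np.load("s5.npy",allow_pickle=True).item(); w=np.load("w5.npy",allow_pickle=True).item()
o=robot.get_obs(); print(o["position"]); f=pts(o)
print("ball,elbow scene",(proj(s,[f(141,44,15),f(141,0,15)])-[130,90])*4)
print("butt top corners wrist",proj(w,[f(-55,-12,30),f(-55,12,30),f(55,12,30)],True)*1.5)
E
```

```text
[0.50306297 0.01826052 0.22468799]
ball,elbow scene [[381.21389956 441.96187117]
 [367.44184773 398.52314052]]
butt top corners wrist [[339.00906097 123.82163291]
 [415.31244363 123.76706455]
 [408.50511029 423.14336707]]
```

```bash
python3 -m creep '[[[-30,0,0],0,0],[[-40,0,0],0,0],[[-31,0,-20],0,0],[[0,0,-40],0,0],[[0,0,-40],0,0],[[0,0,-30],0,0],[[0,0,-10],0,0],[[0,0,0],0,0]]' 60; python3 go.py .42 -.132 .2255 6.1; python3 - <<'E'
from nose import *
t=cam("scene"); np.save("s6.npy",t,allow_pickle=True); crop(t,130,120,250,220,6,"s6.png")
t2=cam("top"); np.save("t6.npy",t2,allow_pickle=True); crop(t2,260,120,380,220,6,"t6.png")
o=robot.get_obs(); f=pts(o); print((proj(t,[f(141,44,15),f(141,0,15)])-[130,120])*6,(proj(t2,[f(141,44,15),f(141,0,15)])-[260,120])*6)
E
```

```text
time: 14.95
position: [0.4176, -0.1322, 0.2237]
tool_rot: [-0.705, -0.035, 0.038, 0.707]
ft_force: [0.2, -0.2, -1.2]
grip_width: 0.0232
pos [ 0.4176 -0.1322  0.2237] yaw 5.92 tool shift now mm [ 2.4 -1.8 -0.1] turn rad -0.0032 shift after turn [ 2.4 -1.8 -0.1] tilt [-0.003 -1.     0.003] t 14.95 F [ 0.2 -0.2 -1.2] w 0.0232
[[274.96078381 398.13747297]
 [259.91805354 335.98123489]] [[486.75806556 310.84212821]
 [500.17025365 401.03357504]]
```

View pics/s6.png

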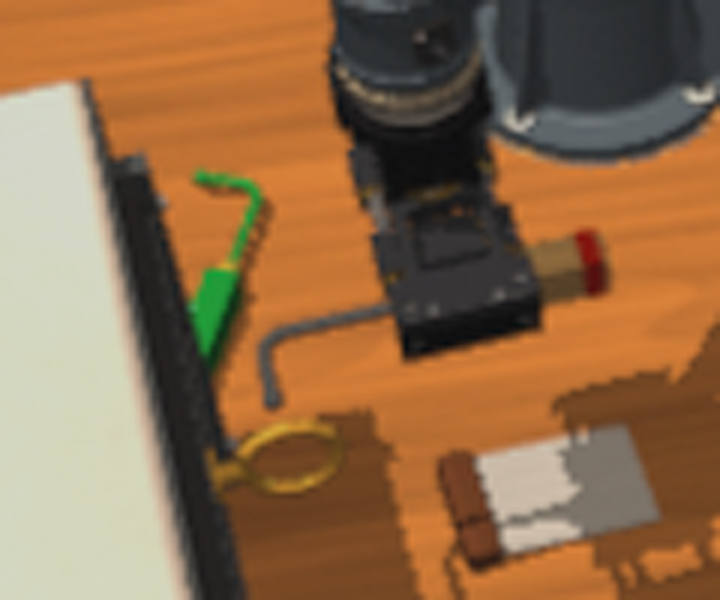

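View pics/t6.png

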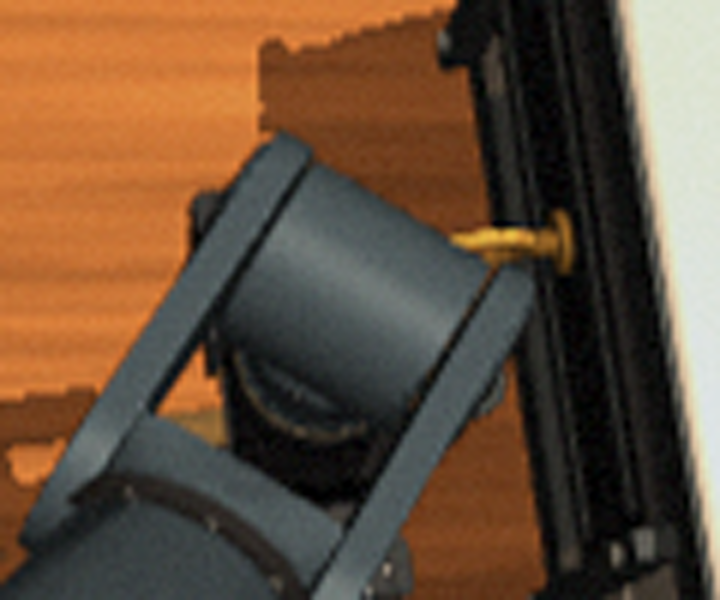

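```bash
python3 -m creep '[[[15,2,0],0,0],[[15,2,0],0,0],[[0,0,0],0,0]]' 60; python3 - <<'E'
from nose import *
t=cam("scene"); np.save("s7.npy",t,allow_pickle=True); crop(t,150,150,230,220,9,"s7.png")
o=robot.get_obs(); f=pts(o); print(o["position"],o["ft_force"],(proj(t,[f(141,44,15),f(141,0,15),[.505,-.23,.265],[.505,-.23,.255]])-[150,150])*9)
E
```

```text
time: 15.35
position: [0.4513, -0.1281, 0.2215]
tool_rot: [0.706, 0.039, -0.038, -0.706]
ft_force: [-0.1, 0.3, -0.9]
grip_width: 0.0235
[ 0.44981464 -0.12793713  0.22134882] [-0.43537895 -0.17250283 -1.68633929] [[248.31711691 403.01917603]
 [224.94996815 307.69607081]
 [243.81373746 396.52969124]
 [248.08702086 412.77933875]]
```

View pics/s7.png

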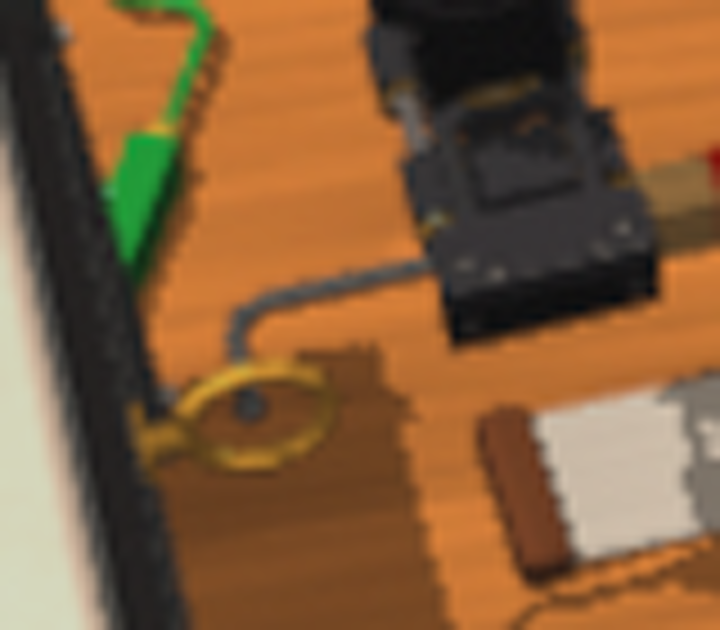

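```bash
python3 -m creep '[[[12,0,1],0,0],[[12,0,1],0,0],[[0,0,0],0,0]]' 60; python3 - <<'E'
from nose import *
t=cam("scene"); np.save("s8.npy",t,allow_pickle=True); crop(t,150,150,230,220,9,"s8.png")
o=robot.get_obs(); f=pts(o); print(o["position"],o["ft_force"],f(141,24,15),(proj(t,[f(141,44,15),f(141,0,15)])-[150,150])*9)
E
```

```text
time: 15.7
position: [0.4743, -0.1242, 0.2218]
tool_rot: [0.706, 0.039, -0.037, -0.706]
ft_force: [0.9, -1.0, -1.6]
grip_width: 0.0237
[ 0.47304136 -0.12409853  0.22159823] [ 0.32782657 -0.4910504  -0.54269933] [ 0.50825603 -0.22741152  0.26115646] [[264.4132931  453.62600913]
 [240.73958687 356.48753867]]
```

View pics/s8.png

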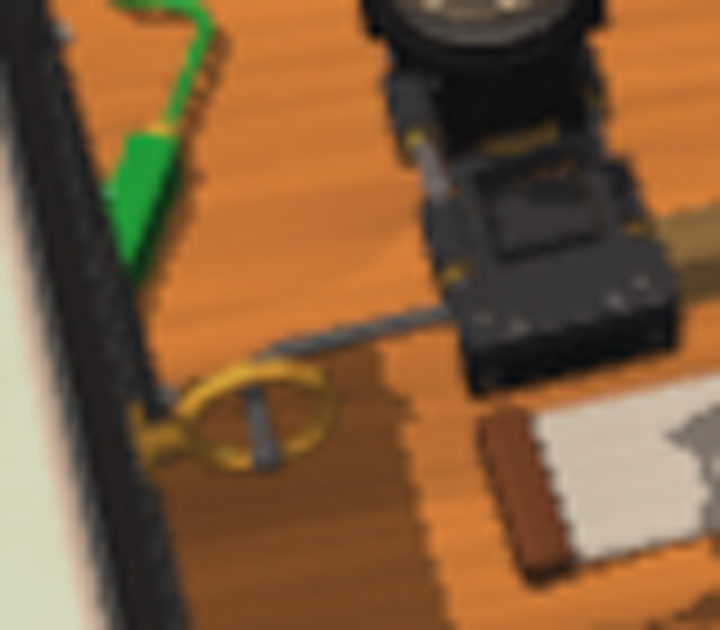

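```bash
python3 - <<'E'
from nose import *
t=np.load("t6.npy",allow_pickle=True).item()
for z in (.4,.5,.6): print(z,atz(t,[[348.3,165],[343,185]],z).round(3).tolist())
E
```

```text
0.4 [[0.462, -0.228, 0.4], [0.41, -0.213, 0.4]]
0.5 [[0.44, -0.21, 0.5], [0.392, -0.196, 0.5]]
0.6 [[0.418, -0.192, 0.6], [0.374, -0.179, 0.6]]
```

```bash
python3 -m creep '[[[0,8,0],0,0],[[0,8,0],0,0],[[0,8,0],0,0],[[0,12,0],0,0],[[0,12,0],0,0],[[0,12,0],0,0]]' 60; python3 - <<'E'
from nose import *
t=cam("scene"); np.save("s9.npy",t,allow_pickle=True); crop(t,140,150,240,240,7,"s9.png")
o=robot.get_obs(); f=pts(o); print(o["position"],o["ft_force"],f(141,24,15),(proj(t,[f(141,44,15),f(141,0,15)])-[140,150])*7)
E
```

```text
time: 16.35
position: [0.4719, -0.1244, 0.1609]
tool_rot: [0.706, 0.037, -0.037, -0.706]
ft_force: [-0.5, 0.8, 1.2]
grip_width: 0.0238
[ 0.47078885 -0.1239626   0.15916579] [-0.78791967 -0.60521212 -2.79365421] [ 0.50600041 -0.22737462  0.19846721] [[295.05873488 424.76955806]
 [277.04764361 350.49387942]]
```

View pics/s9.png

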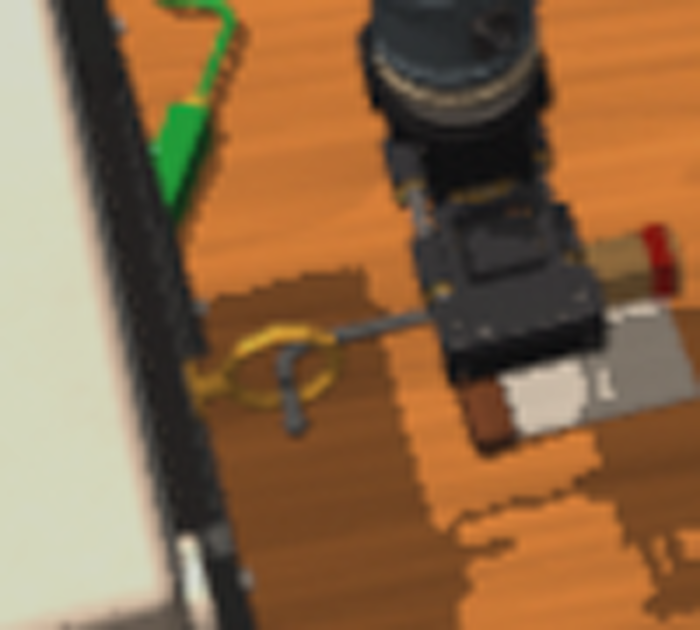

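```bash
python3 -m creep '[[[0,12,0],0,0],[[0,12,0],0,0],[[0,12,0],0,0],[[0,12,0],0,0],[[0,10,0],0,0],[[0,8,0],0,0]]' 60; python3 go.py .47 -.124 .077 6.1;  python3 -m creep '[[[0,5,0],0,0],[[0,5,0],0,0],[[0,0,0],0,0]]' 60;  python3 go.py .47 -.124 .077 6.1; python3 - <<'E'
from nose import *
t=cam("scene"); np.save("s10.npy",t,allow_pickle=True); crop(t,140,150,240,240,7,"s10.png")
o=robot.get_obs(); f=pts(o); print(o["position"],o["ft_force"],f(141,24,15),(proj(t,[f(141,44,15),f(141,0,15),[.505,-.23,.135]])-[140,150])*7)
E
```

```text
time: 17.0
position: [0.4722, -0.1244, 0.095]
tool_rot: [0.706, 0.037, -0.037, -0.706]
ft_force: [-0.9, -0.6, 0.4]
grip_width: 0.0237
pos [ 0.4722 -0.1244  0.095 ] yaw 6.06 tool shift now mm [-2.1 18.   0.7] turn rad -0.0006 shift after turn [-2.1 18.   0.7] tilt [ 0. -1. -0.] t 17.0 F [-0.9 -0.6  0.4] w 0.0237
time: 17.3
position: [0.472, -0.1241, 0.085]
tool_rot: [-0.706, -0.037, 0.038, 0.706]
ft_force: [0.1, 0.3, -1.1]
grip_width: 0.0235
pos [ 0.472  -0.1241  0.085 ] yaw 6.07 tool shift now mm [-2.   8.   0.3] turn rad -0.0005 shift after turn [-2.   8.   0.3] tilt [-0. -1.  0.] t 17.3 F [ 0.1  0.3 -1.1] w 0.0235
[ 0.4719653  -0.12395121  0.08524739] [-0.02604004 -0.06723408 -1.0502459 ] [ 0.50709782 -0.22734482  0.12466779] [[316.89751618 509.3727173 ]
 [299.24916461 436.71882129]
 [300.04216622 462.07279945]]
```

View pics/s10.png

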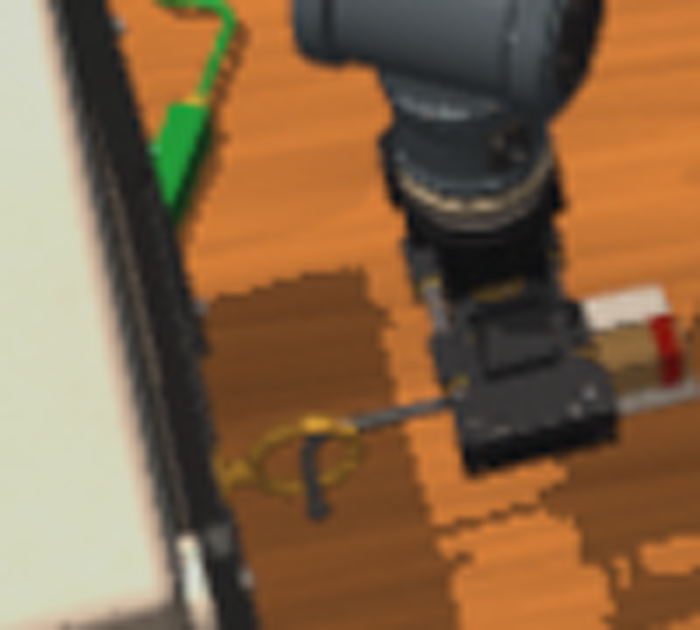

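```bash
python3 -m creep '[[[0,4,0],0,0],[[0,3,0],0,0],[[0,0,0],0,0]]' 60;  python3 -m creep '[[[0,2,0],0,0],[[0,0,0],0,0]]' 60;  python3 -m creep '[[[0,2,0],0,0],[[0,0,0],0,0]]' 60; python3 -m creep '[[[0,2,0],0,0],[[0,0,0],0,0]]' 60
```

```text
time: 17.65
position: [0.4721, -0.124, 0.0783]
tool_rot: [-0.706, -0.037, 0.038, 0.706]
ft_force: [-0.8, -1.0, 0.0]
grip_width: 0.0237
time: 17.85
position: [0.4722, -0.1241, 0.0766]
tool_rot: [0.706, 0.038, -0.037, -0.706]
ft_force: [-0.8, 1.1, 1.9]
grip_width: 0.0234
time: 18.05
position: [0.4718, -0.1242, 0.0746]
tool_rot: [0.706, 0.037, -0.038, -0.706]
ft_force: [-1.8, 0.0, 4.1]
grip_width: 0.0235
time: 18.25
position: [0.4717, -0.1241, 0.0724]
tool_rot: [-0.706, -0.037, 0.038, 0.706]
ft_force: [-2.8, 0.6, 4.0]
grip_width: 0.0234
```

```bash
python3 -m creep '[[[0,3,0],0,0],[[0,0,0],0,0]]' 60; python3 - <<'E'
from nose import *
t=cam("scene"); np.save("s11.npy",t,allow_pickle=True); crop(t,140,150,240,240,7,"s11.png")
w=cam("wrist"); np.save("w11.npy",w,allow_pickle=True); crop(w,0,0,512,384,1.5,"w11.png")
o=robot.get_obs(); f=pts(o); print(o["position"],o["ft_force"],f(141,24,15),(proj(t,[f(141,44,15),f(141,0,15),[.505,-.23,.135]])-[140,150])*7)
E
```

```text
time: 18.45
position: [0.4719, -0.124, 0.0693]
tool_rot: [-0.706, -0.037, 0.038, 0.706]
ft_force: [-1.7, 1.4, 4.6]
grip_width: 0.0234
[ 0.4719481  -0.12403184  0.06945341] [-2.35417108  0.32236509  3.70453138] [ 0.50707766 -0.22740978  0.10891749] [[321.14555435 526.16533203]
 [303.57352756 453.85161757]
 [300.04216622 462.07279945]]
```

View pics/s11.png

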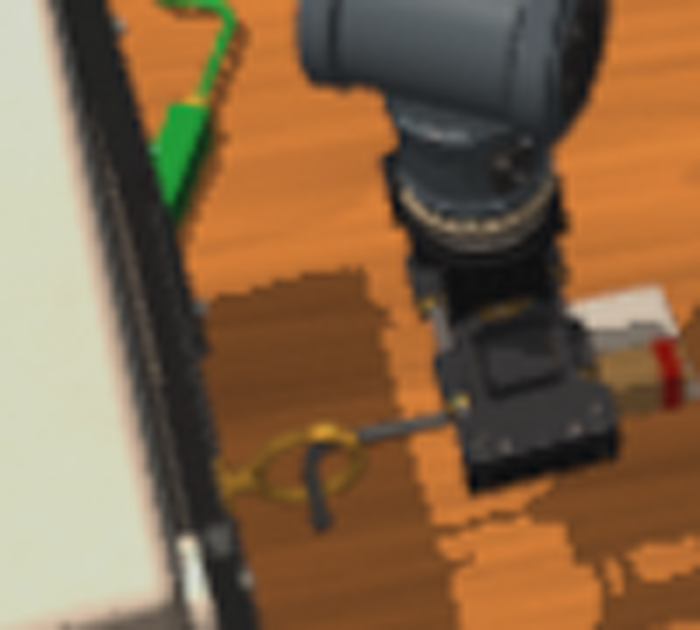

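View pics/w11.png

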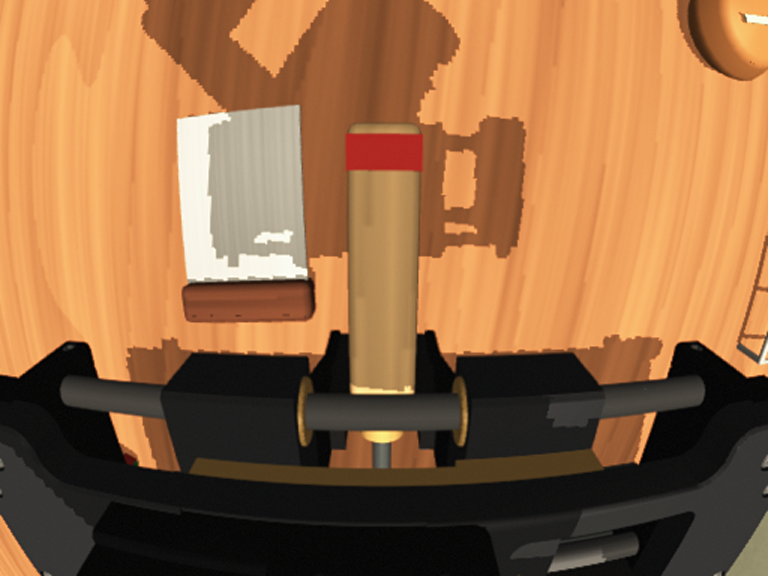

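```bash
python3 - <<'E'
from nose import *
t=np.load("s11.npy",allow_pickle=True).item()
for z in (.265,.15,.145,.14,.135,.13): print(z,proj(t,[[.505,-.23,z]]))
a=np.load("s6.npy",allow_pickle=True).item()
crop(a,160,180,215,240,12,"ra.png"); crop(t,160,180,215,240,12,"rb.png")
import cv2; A=cv2.imread("pics/ra.png");B=cv2.imread("pics/rb.png");cv2.imwrite("pics/rab.png",cv2.resize(np.hstack([A,B]),(800,436)))
E
```

```text
0.265 [[177.09041527 194.05885458]]
0.15 [[182.23875959 213.63602102]]
0.145 [[182.4480247  214.43177547]]
0.14 [[182.65615731 215.22322348]]
0.135 [[182.8631666  216.01039992]]
0.13 [[183.06906164 216.79333928]]
```

View pics/rab.png

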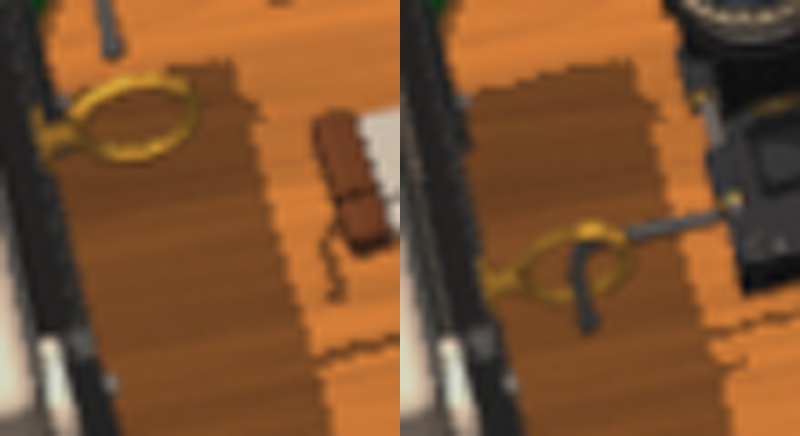

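```bash
python3 -m creep '[[[0,4,0],0,0],[[0,0,0],0,0]]' 60; python3 - <<'E'
from nose import *
import cv2
t=cam("scene"); np.save("s12.npy",t,allow_pickle=True); a=np.load("s11.npy",allow_pickle=True).item()
crop(a,160,200,215,240,12,"ra.png"); crop(t,160,200,215,240,12,"rb.png")
A=cv2.imread("pics/ra.png");B=cv2.imread("pics/rb.png");cv2.imwrite("pics/rab2.png",cv2.resize(np.vstack([A,B]),(412,600)))
o=robot.get_obs(); print(o["position"],o["ft_force"])
E
```

```text
time: 18.75
position: [0.4722, -0.1242, 0.0653]
tool_rot: [0.706, 0.038, -0.037, -0.706]
ft_force: [-1.7, 1.1, 4.7]
grip_width: 0.0236
[ 0.47223179 -0.12416539  0.0654097 ] [-2.03562421  0.46258681  3.34602504]
```

View pics/rab2.png

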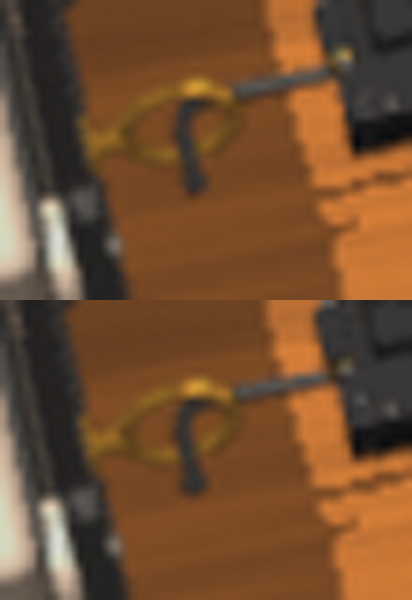

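```bash
python3 -m creep '[[[0,-8,0],0,0],[[0,-8,0],0,0],[[0,-2,0],0,0],[[0,0,0],0,0]]' 60; python3 - <<'E'
from nose import *
import cv2
t=cam("scene"); np.save("s13.npy",t,allow_pickle=True)
crop(t,150,190,230,240,9,"s13.png")
o=robot.get_obs(); print(o["position"],o["ft_force"])
E
```

```text
time: 19.2
position: [0.4725, -0.1242, 0.084]
tool_rot: [0.706, 0.038, -0.037, -0.706]
ft_force: [0.2, 0.2, -1.5]
grip_width: 0.0232
[ 0.47222693 -0.12412959  0.08376219] [-0.38712447  0.50057461 -1.3372774 ]
```

View pics/s13.png

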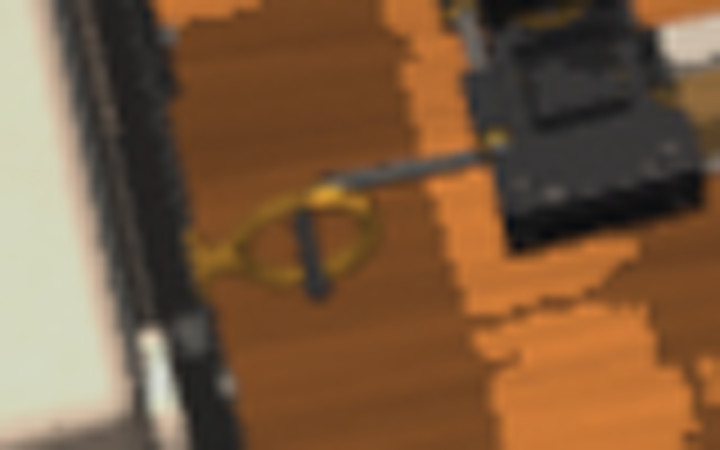

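```bash
python3 -m creep '[[[-10,0,0],0,0],[[-10,0,0],0,0],[[-10,0,0],0,0]]' 60; python3 -m creep '[[[-12,0,0],0,0],[[-12,0,0],0,0],[[-6,0,0],0,0],[[0,0,0],0,0]]' 60; python3 - <<'E'
from nose import *
import cv2
t=cam("scene"); np.save("s14.npy",t,allow_pickle=True)
crop(t,140,150,260,240,6,"s14.png")
o=robot.get_obs(); print(o["position"],o["ft_force"])
E
```

```text
time: 19.55
position: [0.4406, -0.127, 0.0832]
tool_rot: [-0.706, -0.037, 0.038, 0.706]
ft_force: [0.1, -0.2, -2.2]
grip_width: 0.0235
time: 19.95
position: [0.4111, -0.1303, 0.0835]
tool_rot: [-0.706, -0.037, 0.037, 0.706]
ft_force: [-0.2, -0.8, -2.0]
grip_width: 0.0236
[ 0.41220344 -0.13071821  0.08362772] [-1.12668732  0.56944613 -0.52878166]
```

View pics/s14.png

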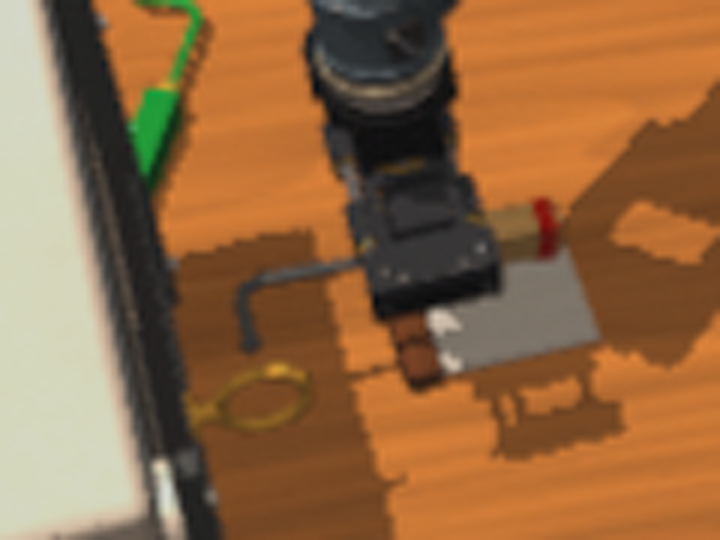

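```bash
python3 -m creep '[[[0,-10,15],0,0],[[0,-20,30],0,0],[[0,0,40],0.028,0],[[20,0,40],0,0],[[40,0,27],0,0],[[35,0,0],0,0],[[9,0,0],0,0],[[0,0,0],0,0]]' 60; python3 go.py .504 .03 .03 4.45; python3 - <<'E'
from nose import *
import cv2
w=cam("wrist"); crop(w,0,0,512,384,1.5,"w15.png")
t=cam("scene"); np.save("s15.npy",t,allow_pickle=True)
crop(t,180,130,330,260,5,"s15.png")
o=robot.get_obs(); f=pts(o);print((proj(t,[f(141,44,15),f(141,0,15)])-[180,130])*5)
E
```

```text
time: 20.8
position: [0.5034, 0.03, 0.114]
tool_rot: [0.707, 0.029, -0.028, -0.706]
ft_force: [-0.3, 0.6, -1.7]
grip_width: 0.0235
pos [0.5034 0.03   0.114 ] yaw 4.58 tool shift now mm [ 0.4 84.  -0. ] turn rad 0.0023 shift after turn [ 0.4 84.  -0. ] tilt [ 0.002 -1.    -0.   ] t 20.8 F [-0.3  0.6 -1.7] w 0.0235
[[250.10191529 436.78465652]
 [235.3031454  384.06505711]]
```

View pics/s15.png

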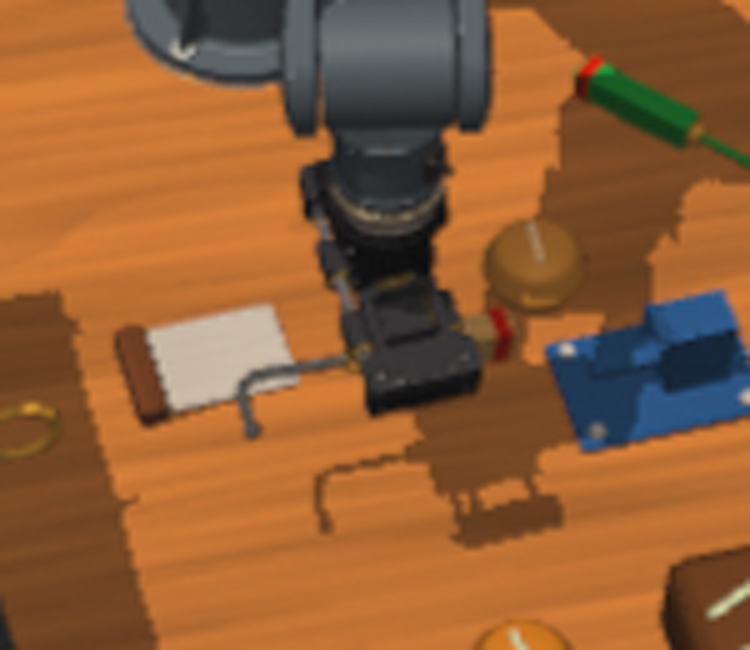

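```bash
python3 -m creep '[[[0,30,0],0,0],[[0,40,0],0,0],[[0,35,0],0,0],[[0,15,0],0,0],[[0,6,0],0,0],[[0,0,0],0,0]]' 60; python3 -m creep '[[[0,4,0],0,0],[[0,0,0],0,0]]' 60;python3 -m creep '[[[0,4,0],0,0],[[0,0,0],0,0]]' 60
```

```text
time: 21.5
position: [0.5003, 0.0288, -0.0128]
tool_rot: [-0.706, -0.026, 0.028, 0.707]
ft_force: [-0.1, 0.5, -1.7]
grip_width: 0.0235
time: 21.7
position: [0.5024, 0.0287, -0.0157]
tool_rot: [0.707, 0.028, -0.027, -0.706]
ft_force: [0.7, -0.2, -1.5]
grip_width: 0.0234
time: 21.9
position: [0.5033, 0.0282, -0.0192]
tool_rot: [0.707, 0.029, -0.027, -0.706]
ft_force: [-0.5, -2.7, 6.6]
grip_width: 0.0234
```

```bash
python3 -m creep '[[[0,2,0],0,0],[[0,0,0],0,0]]' 60;python3 -m creep '[[[0,2,0],0,0],[[0,0,0],0,0]]' 60
```

```text
time: 22.1
position: [0.5036, 0.0279, -0.0209]
tool_rot: [0.707, 0.029, -0.026, -0.706]
ft_force: [-0.7, -5.4, 7.0]
grip_width: 0.0235
time: 22.3
position: [0.5037, 0.0278, -0.0228]
tool_rot: [0.707, 0.029, -0.026, -0.706]
ft_force: [-1.1, -6.5, 7.6]
grip_width: 0.0239
```

Now open, then regrip level.

```bash
python3 -m creep '[[[0,0,0],0,0.5],[[0,0,0],0,0.5],[[0,0,0],0,0.5],[[0,0,0],0,0.5],[[0,0,0],0,0.5],[[0,0,0],0,0.5]]' 60; python3 go.py .504 .028 -.0245 4.45; python3 - <<'E'
from nose import *
import cv2
w=cam("wrist"); np.save("w16.npy",w,allow_pickle=True); crop(w,0,0,512,384,1.5,"w16.png")
t=cam("scene"); np.save("s16.npy",t,allow_pickle=True)
crop(t,200,150,360,270,5,"s16.png")
t=cam("top"); np.save("t16.npy",t,allow_pickle=True)
crop(t,150,140,310,240,5,"t16.png")
E
```

```text
time: 22.9
position: [0.5018, 0.0291, -0.0246]
tool_rot: [-0.707, -0.028, 0.028, 0.707]
ft_force: [0.4, 0.5, 0.3]
grip_width: 0.0435
pos [ 0.5018  0.0291 -0.0246] yaw 4.48 tool shift now mm [ 2.1 -0.1 -1.2] turn rad 0.0005 shift after turn [ 2.1 -0.1 -1.2] tilt [-0. -1.  0.] t 22.9 F [0.4 0.5 0.3] w 0.0435
```

View pics/w16.png

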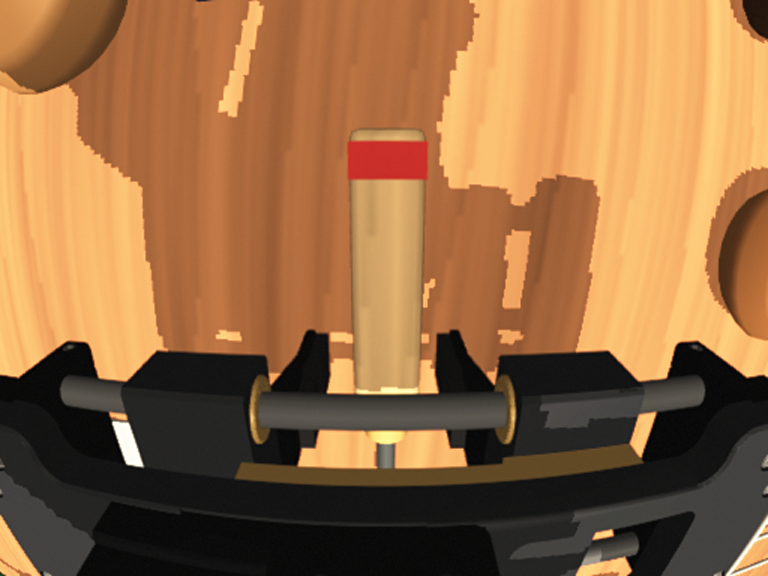

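View pics/s16.png

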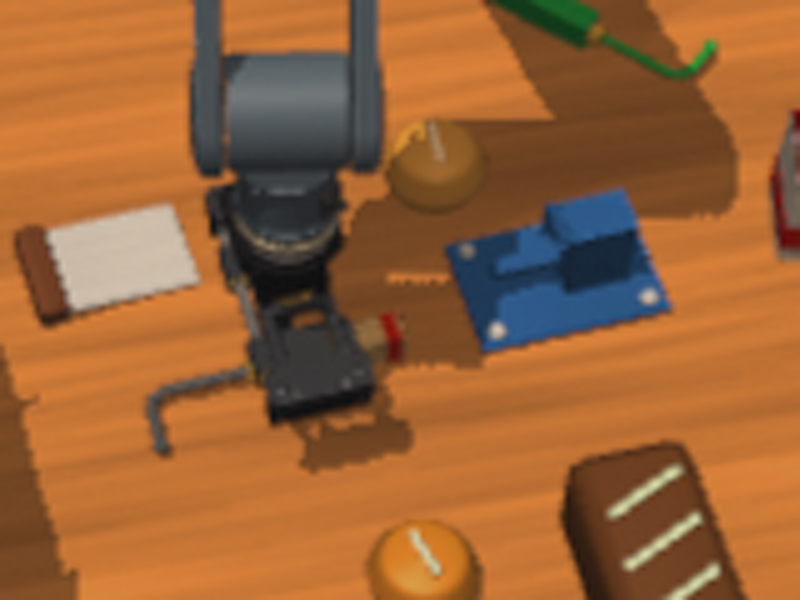

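View pics/t16.png

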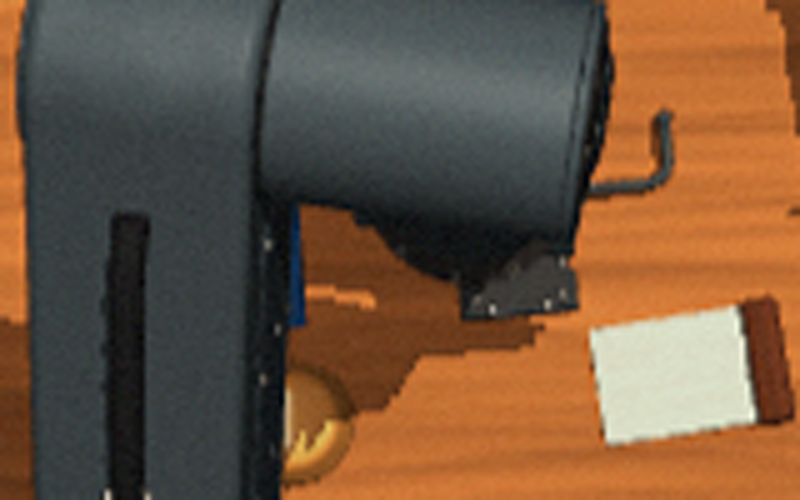

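```bash
python3 -m creep '[[[2,0,0],0,0],[[0,0,0],0,0],[[0,0,0],0,0],[[0,0,0],0,0],[[0,0,0],0,0],[[0,0,0],0,0],[[0,0,0],0,0],[[0,0,0],0,0]]' 60; python3 go.py .504 .028 -.0245 4.45;python3 - <<'E'
from nose import *
w=np.load("w16.npy",allow_pickle=True).item(); t=np.load("top.npy",allow_pickle=True).item()
# holster heading from top plate corners and scene, wrist later
w=np.load("w5.npy",allow_pickle=True).item()
E
```

```text
time: 23.85
position: [0.5038, 0.0291, -0.0245]
tool_rot: [-0.707, -0.028, 0.028, 0.707]
ft_force: [-0.1, -0.3, 1.1]
grip_width: 0.0233
pos [ 0.5038  0.0291 -0.0245] yaw 4.47 tool shift now mm [ 0.1  0.  -1.1] turn rad 0.0003 shift after turn [ 0.1  0.  -1.1] tilt [-0. -1.  0.] t 23.85 F [-0.1 -0.3  1.1] w 0.0233
```

```bash
python3 -m creep '[[[0,-20,0],0,0],[[0,-40,0],0,0],[[-10,-24,20],0,0],[[-15,0,40],0,0],[[0,0,34],0,0],[[0,0,10],0,0],[[0,0,0],0,0],[[0,0,0],0,0]]' 60; python3 go.py .471 .1311 .06 4.45;python3 - <<'E'
from nose import *
w=cam("wrist"); np.save("w17.npy",w,allow_pickle=True); crop(w,0,0,512,384,1.5,"w17.png")
t=cam("scene"); np.save("s17.npy",t,allow_pickle=True); crop(t,230,150,350,250,6,"s17.png")
E
```

```text
time: 24.65
position: [0.4712, 0.1304, 0.0593]
tool_rot: [0.707, 0.028, -0.028, -0.706]
ft_force: [0.1, 0.6, -1.9]
grip_width: 0.0237
pos [0.4712 0.1304 0.0593] yaw 4.5 tool shift now mm [-0.1 -0.7  0.7] turn rad 0.0009 shift after turn [-0.1 -0.7  0.7] tilt [ 0. -1. -0.] t 24.65 F [ 0.1  0.6 -1.9] w 0.0237
```

View pics/w17.png

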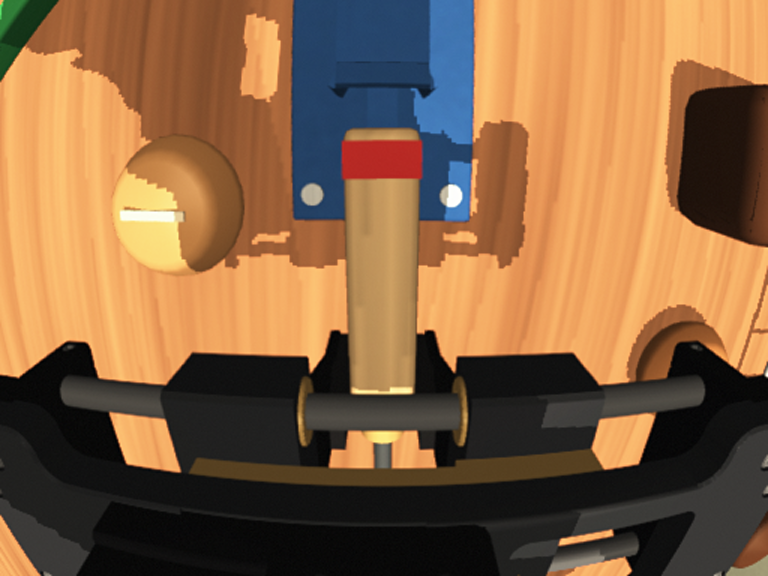

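View pics/s17.png

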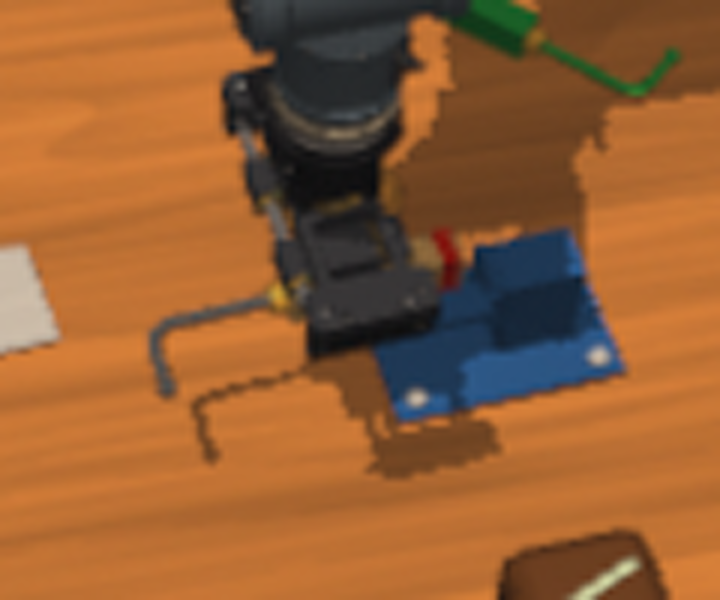

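```bash
cat > f4.py <<'E'
from nose import *
from scipy.optimize import least_squares
import sys
w=np.load("w17.npy",allow_pickle=True).item()
u=lambda p:(np.array(p,float)+.5)/1.5-.5
pl=atz(w,u([[294,220],[470,218],[293,4],[474,4]]),.008,True)
ft=atz(w,u([[331,64],[434,64]]),.078,True)
print("plate",pl.round(4).tolist()); print("flare top",ft.round(4).tolist(), "width",np.linalg.norm(ft[1]-ft[0]))
ed=pl[2]-pl[0]; ed2=pl[3]-pl[1]; fr=pl[1]-pl[0]; g=lambda d:np.degrees(np.arctan2(d[1],d[0]))
print("edges yaw",g(ed),g(ed2),"front",g(fr), np.linalg.norm(fr))
# pole
o=robot.get_obs(); z=o["position"][2]+.0245+.03
h=atz(w,u([[343,150],[421,150],[347,250],[418,250],[350,380],[415,380]]),z,True)
c=(h[0::2]+h[1::2])/2; print("pole centres",c.round(4).tolist(),"width",np.linalg.norm(h[1::2]-h[0::2],axis=1).round(4)); d=c[0]-c[2]; print("pole yaw (back dir)",g(d), "TCP",o["position"])
E
python3 f4.py
```

```text
plate [[0.4176, 0.1682, 0.008], [0.5162, 0.1772, 0.008], [0.4085, 0.2912, 0.008], [0.5075, 0.2992, 0.008]]
flare top [[0.4416, 0.2441, 0.078], [0.4811, 0.2472, 0.078]] width 0.03965463932376248
edges yaw 94.25445848434553 94.07102476996975 front 5.231203647400742 0.09898353883956566
pole centres [[0.4639, 0.2118, 0.1138], [0.4666, 0.18, 0.1138], [0.4704, 0.1325, 0.1138]] width [0.0241 0.0228 0.0233]
pole yaw (back dir) 94.69332894830535 TCP [0.47129101 0.12978864 0.05927861]
```

```bash
python3 -m creep '[[[0,20,0],0,0],[[0,15,0],0,0],[[0,7,0],0,0],[[0,0,0],0,0],[[0,0,0],0,0]]' 60; python3 go.py .4656 .2009 .0175 4.45; python3 - <<'E'
from nose import *
w=cam("wrist"); np.save("w18.npy",w,allow_pickle=True); crop(w,150,0,350,200,3,"w18.png")
t=cam("scene"); np.save("s18.npy",t,allow_pickle=True); crop(t,270,160,350,230,9,"s18.png")
E
```

```text
time: 25.25
position: [0.4712, 0.1304, 0.0176]
tool_rot: [0.707, 0.027, -0.027, -0.707]
ft_force: [1.0, -0.4, -1.9]
grip_width: 0.0236
pos [0.4712 0.1304 0.0176] yaw 4.42 tool shift now mm [-0.1  0.1 70.8] turn rad -0.0006 shift after turn [-0.1  0.1 70.8] tilt [ 0. -1. -0.] t 25.25 F [ 1.  -0.4 -1.9] w 0.0236
```

View pics/w18.png

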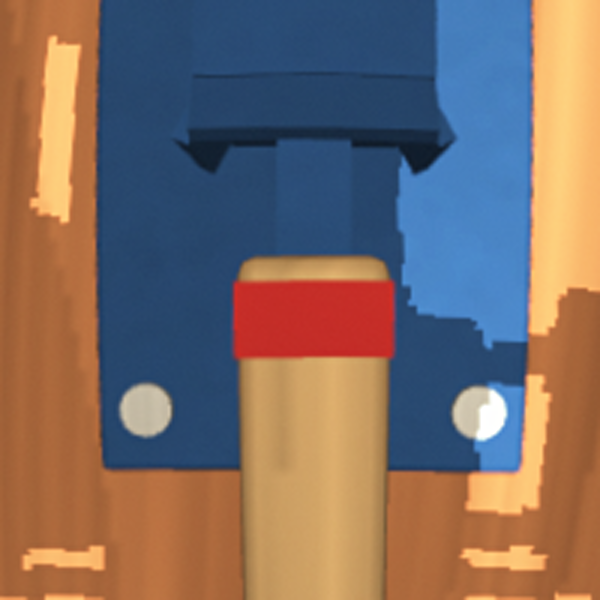

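View pics/s18.png

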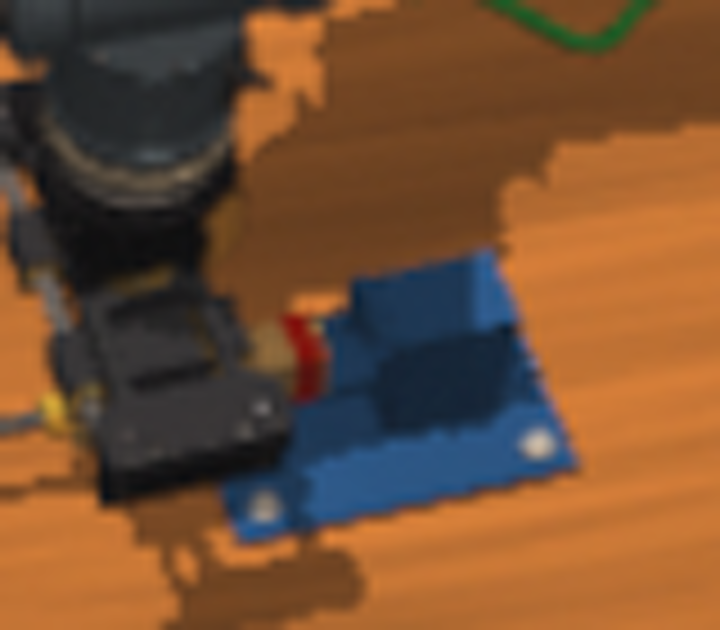

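```bash
python3 -m creep '[[[0,0,8],0,0],[[0,0,8],0,0],[[0,0,6],0,0],[[0,0,4],0,0],[[0,0,0],0,0]]' 60; python3 -m creep '[[[0,0,6],0,0],[[0,0,6],0,0],[[0,0,6],0,0],[[0,0,0],0,0]]' 60; python3 go.py .4656 .2009 .0175 4.45
```

```text
time: 25.85
position: [0.4687, 0.1576, 0.0176]
tool_rot: [-0.707, -0.028, 0.028, 0.707]
ft_force: [-0.1, 0.5, -1.9]
grip_width: 0.0239
time: 26.25
position: [0.4673, 0.1755, 0.0175]
tool_rot: [-0.707, -0.028, 0.028, 0.707]
ft_force: [-0.2, 0.0, -1.2]
grip_width: 0.0237
pos [0.4673 0.1755 0.0175] yaw 4.53 tool shift now mm [ 0.3 -0.  25.5] turn rad 0.0014 shift after turn [ 0.3 -0.  25.5] tilt [ 0. -1.  0.] t 26.25 F [-0.2  0.  -1.2] w 0.0237
```

```bash
python3 -m creep '[[[0,0,6],0,0],[[0,0,6],0,0],[[0,0,6],0,0],[[0,0,3],0,0],[[0,0,0],0,0]]' 60; python3 -m creep '[[[0,0,2],0,0],[[0,0,0],0,0]]' 60;  python3 -m creep '[[[0,0,2],0,0],[[0,0,0],0,0]]' 60; python3 go.py .4656 .2009 .0175 4.45
```

```text
time: 26.75
position: [0.4657, 0.1962, 0.0175]
tool_rot: [-0.707, -0.028, 0.028, 0.707]
ft_force: [0.3, -0.5, -1.6]
grip_width: 0.024
time: 26.95
position: [0.4656, 0.1977, 0.0175]
tool_rot: [-0.707, -0.028, 0.028, 0.707]
ft_force: [-1.2, -0.7, -1.9]
grip_width: 0.0231
time: 27.15
position: [0.4655, 0.1997, 0.0175]
tool_rot: [-0.707, -0.028, 0.028, 0.707]
ft_force: [-0.8, 0.4, -2.5]
grip_width: 0.0238
pos [0.4655 0.1997 0.0175] yaw 4.47 tool shift now mm [0.2 0.  1.2] turn rad 0.0003 shift after turn [0.2 0.  1.2] tilt [ 0. -1.  0.] t 27.15 F [-0.8  0.4 -2.5] w 0.0238
```

```bash
for i in 1 2 3; do :; done; python3 -m creep '[[[0,0,1.5],0,0],[[0,0,0],0,0]]' 60; python3 -m creep '[[[0,0,1.5],0,0],[[0,0,0],0,0]]' 60;  python3 -m creep '[[[0,0,1.5],0,0],[[0,0,0],0,0]]' 60
```

```text
time: 27.35
position: [0.4654, 0.2012, 0.0175]
tool_rot: [-0.707, -0.028, 0.028, 0.707]
ft_force: [-0.6, 0.4, -1.6]
grip_width: 0.0235
time: 27.55
position: [0.4653, 0.2024, 0.0175]
tool_rot: [0.707, 0.028, -0.028, -0.706]
ft_force: [0.4, -1.5, -2.2]
grip_width: 0.0236
time: 27.75
position: [0.4652, 0.2024, 0.0176]
tool_rot: [0.707, 0.028, -0.028, -0.706]
ft_force: [0.6, -7.8, -0.1]
grip_width: 0.0237
```

```bash
python3 -m creep '[[[0,1,0.5],0,0],[[0,1,0],0,0],[[0,0,0],0,0]]' 60; python3 go.py .4656 .2009 .0175 4.45; python3 -m creep '[[[0,0,0],0,0.6],[[0,0,0],0,0.6],[[0,0,0],0,0.6],[[0,0,0],0,0.6],[[0,0,0],0,0.6],[[0,0,0],0,0.6],[[0,0,0],0,0.6],[[0,0,0],0,0.6]]'; python3 - <<'E'
from nose import *
w=cam("wrist"); np.save("w19.npy",w,allow_pickle=True); crop(w,0,0,512,384,1.5,"w19.png")
t=cam("scene"); np.save("s19.npy",t,allow_pickle=True); crop(t,230,150,350,240,6,"s19.png")
E
```

```text
time: 28.05
position: [0.4653, 0.2025, 0.016]
tool_rot: [0.708, 0.028, -0.028, -0.706]
ft_force: [-0.6, -10.2, 3.4]
grip_width: 0.0236
pos [0.4653 0.2025 0.016 ] yaw 4.54 tool shift now mm [ 0.2 -1.5 -1.6] turn rad 0.0015 shift after turn [ 0.2 -1.5 -1.6] tilt [-0.    -1.    -0.003] t 28.05 F [ -0.6 -10.2   3.4] w 0.0236
time: 28.85
position: [0.4651, 0.2047, 0.0155]
tool_rot: [-0.707, -0.028, 0.028, 0.707]
ft_force: [-0.8, 0.3, 0.3]
grip_width: 0.052
```

View pics/w19.png

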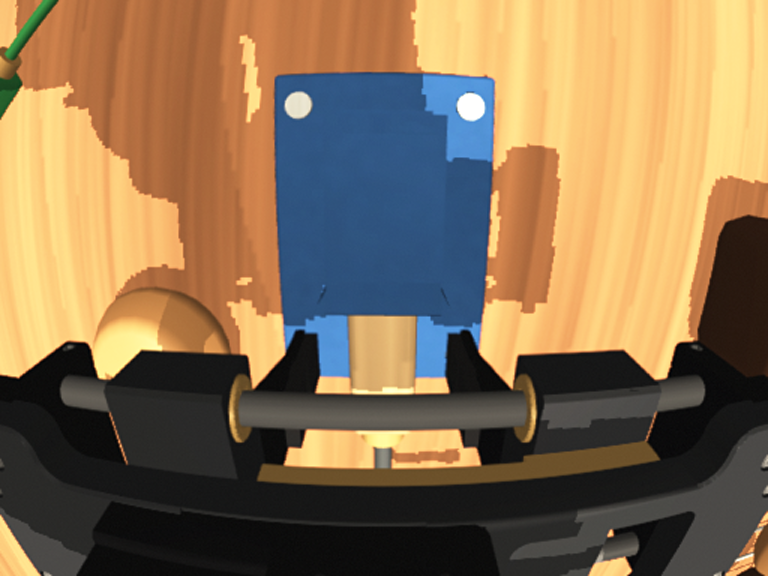

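View pics/s19.png

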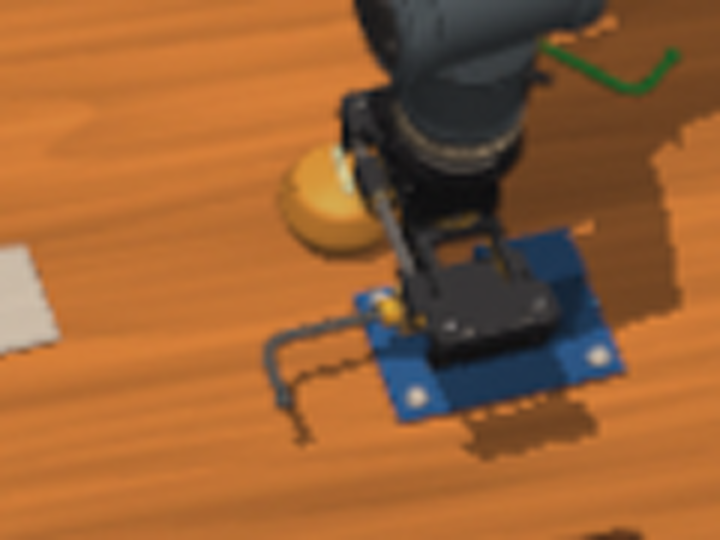

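Pole released in the tube, level, on the tongue: handle visible in the wrist view from mouth (382,317) to its collar (382,388). Raise away and check.

```bash
python3 -m creep '[[[0,-15,0],0,0.6],[[0,-30,0],0,0.6],[[0,-45,0],0,0.6],[[0,-45,0],0,0.6],[[0,-45,0],0,0.6],[[0,-45,0],0,0.6],[[0,-40,0],0,0.6],[[0,0,0],0,0.6]]'; python3 -m creep '[[[-20,0,-20],0,0.6],[[-40,0,-20],0,0.6],[[-40,0,0],0,0.6],[[-20,0,0],0,0.6],[[0,0,0],0,0.6]]'; python3 - <<'E'
from nose import *
w=cam("wrist"); np.save("w20.npy",w,allow_pickle=True); crop(w,0,0,512,384,1.5,"w20.png")
t=cam("scene"); np.save("s20.npy",t,allow_pickle=True); crop(t,240,170,350,250,7,"s20.png"); crop(t,0,0,512,384,1.5,"s20f.png")
hol=np.array([.4606,.2652]); ya=np.radians(-85.6); f=lambda x,y,z:[hol[0]+(x*np.cos(ya)-y*np.sin(ya))/1000,hol[1]+(x*np.sin(ya)+y*np.cos(ya))/1000,z/1000]
P=[f(171,44,55),f(171,0,55),f(85,-12,70),f(85,12,70)]
print("exp scene crop ball elbow frontcorners",((proj(t,P)-[240,170]+.5)*7).round(0).tolist())
print("wrist",(proj(w,P,True)*1.5).round(0).tolist())
t2=cam("top"); np.save("t20.npy",t2,allow_pickle=True); crop(t2,0,0,512,384,1.5,"t20.png")
E
```

```text
time: 29.75
position: [0.4689, 0.2055, 0.2867]
tool_rot: [-0.706, -0.032, 0.023, 0.707]
ft_force: [0.6, -0.6, -0.6]
grip_width: 0.0527
time: 30.25
position: [0.3445, 0.155, 0.2795]
tool_rot: [0.707, 0.026, -0.029, -0.706]
ft_force: [0.8, 0.7, -0.7]
grip_width: 0.0523
exp scene crop ball elbow frontcorners [[261.0, 327.0], [236.0, 258.0], [387.0, 188.0], [401.0, 225.0]]
wrist [[544.0, 301.0], [505.0, 301.0], [503.0, 220.0], [528.0, 221.0]]
```

View pics/s20.png

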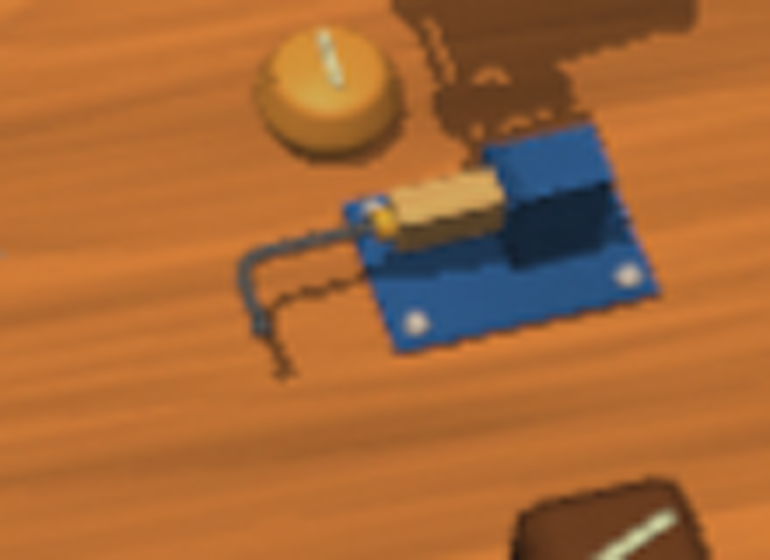

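View pics/s20f.png

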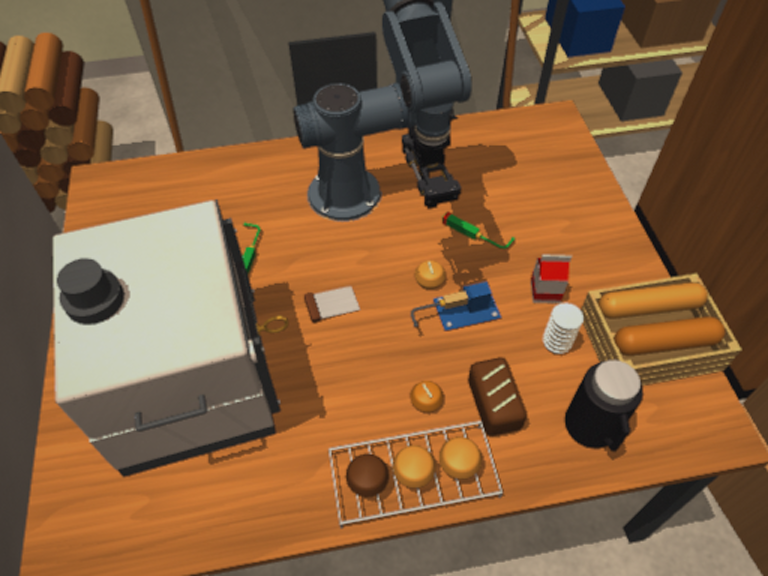

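View pics/w20.png

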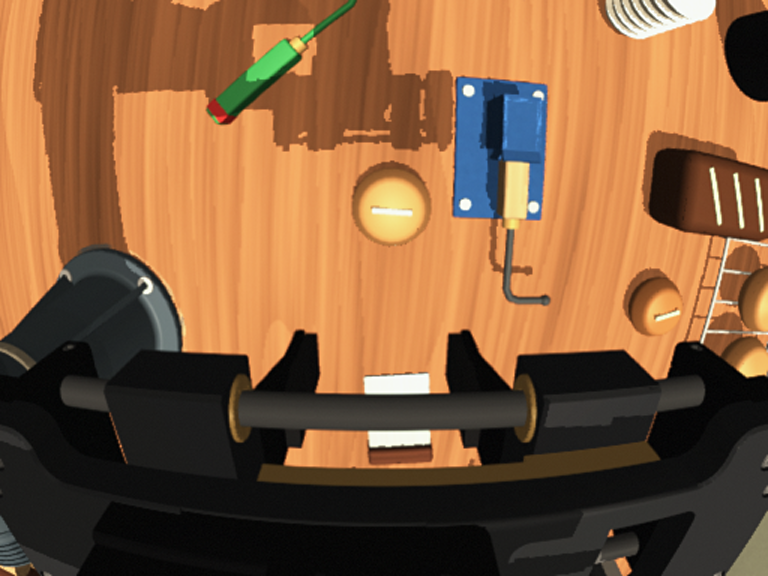

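```bash
python3 - <<'E'
from nose import *
import cv2
t=np.load("t20.npy",allow_pickle=True).item(); s=np.load("s20.npy",allow_pickle=True).item()
a=np.load("top.npy",allow_pickle=True).item(); b=np.load("scene.npy",allow_pickle=True).item()
I=[]
for c,r in((a,(325,140,365,180)),(t,(325,140,365,180)),(b,(160,180,200,220)),(s,(160,190,200,230))):
    I.append(cv2.resize(c["pixels"][r[1]:r[3],r[0]:r[2],::-1],(400,400) if 0 else (290,290),interpolation=cv2.INTER_CUBIC))
cv2.imwrite("pics/cmp.png",np.vstack([np.hstack(I[:2]),np.hstack(I[2:])]))
for z in(.255,.265,.135,.145): 
    p=proj(t,[[.5045,-.23,z]])[0]; q=proj(s,[[.5045,-.23,z]])[0]; print(z,p,q,(p-[325,140]+.5)*7.25,(q-[160,190]+.5)*7.25)
E
```

```text
0.255 [339.68259755 161.48538429] [177.55216442 195.73868136] [110.07383222 159.39403607] [130.87819203  45.23043983]
0.265 [340.2193567  160.71024033] [177.07737767 193.9328094 ] [113.96533604 153.77424241] [127.43598812  32.13786812]
0.135 [333.77468024 170.01711848] [182.84993217 215.88897049] [ 67.24143177 221.24910897] [169.28700826 191.32003608]
0.145 [334.23230104 169.3562597 ] [182.43479882 214.30999282] [ 70.55918257 216.45788281] [166.27729148 179.87244792]
```

View pics/cmp.png

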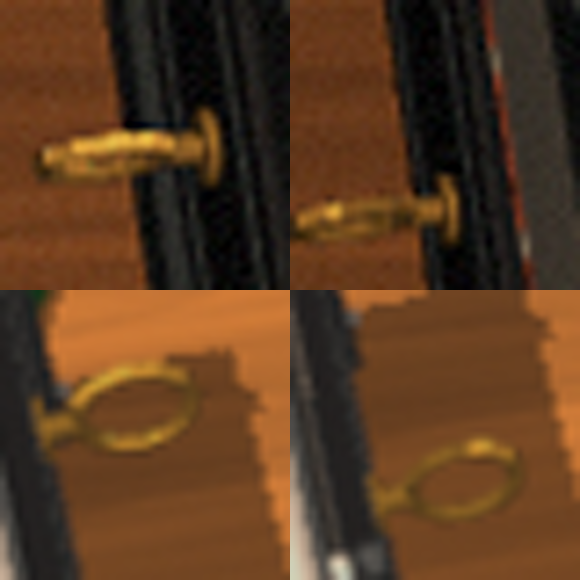

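View pics/t20.png

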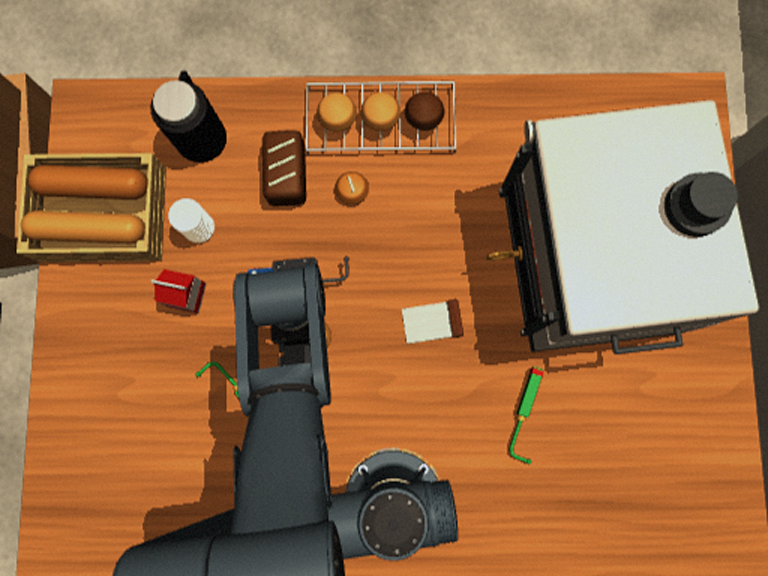

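```bash
python3 - <<'E'
from h import *
o=robot.get_obs(); print(o["time"],o["ft_force"]); print(robot.hand_in())
E
```

```text
30.4 [ 0.59615747  0.52667278 -0.05492437]
the job is handed in; nothing more can be done
None
```

The oven door is down against its stop, and the wooden-handled pole is home in the blue holster. I handed the job in at 30.4 s with the hand clear of everything.

**How it went**
- **Grasp:** My first two attempts closed on air. The first lifted away before the fingers had shut. The second showed that the real fingertips sit about 25–30 mm above the reported TCP. I went lower and gripped the pole properly, and it had not moved.
- **Door:** I put the nose through the ring and pulled down until the force rose to about 4–5 N on the wrist sensor and the ring stopped moving.
- **Regrip:** My extra push at the stop tilted the pole about 4–6° in the grip. I unhooked it, levelled it on the table, gripped it again and slid it in.

**Last checks**
- **Pole:** I felt the end wall at 8–10 N. Afterwards the hook and handle appeared within about 1 px of where they should be when the pole is home.
- **Bystanders and oven:** The bread and other things look unmoved in the final pictures. I saw no contact between the hand or arm and the oven; the closest I estimated was about 6 cm.
- **Disagreement on the door:** In the pictures the ring dropped only about 119 mm, not 130 mm. Its final height of about 136 mm matches the closed 135 mm. Its starting height measured about 255 mm rather than 265 mm, so the door was probably not quite fully raised at the start. Taking that with the firm stop, I judged it closed.

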